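Box the mixed finds by material

TASK

Box the mixed finds by material, each in the foam recess cut to its shape: the bronze cup in the bronze tray together with the brown vial of drying beads that keeps it dry, the glass bottle neck and the glass foot ring in the glass tray, and the clay bull on its legs beside the stone in the clay tray. Lower each one right onto the floor of its recess before you let go (no dropping), the cup, vial, ring and bull upright and the neck lying down, and leave the glass flask and the dish where they stand.

Things in the scene. Friction and masses are not known exactly. Their poses are not given: they have to be found in the camera images.
- bronze_cup: small dark bronze bowl on three stub feet, 57 mm across the rim, 31 mm high, 0.07 kg; origin at the centre of its underside, z up. Its sides slope inwards going down, so fingers closing from outside meet the rim, 25 to 31 mm up. The bowl is filled solid (no finger goes inside). It stands upright now and must stay so.
- amber_vial: brown glass vial with white screw cap (fixed), full of drying beads, 38 mm diameter to 52 mm up, cap 33 mm diameter, 67 mm high, 0.06 kg; origin at the centre of its underside, z up; stands upright now.
- glass_neck: pale bottle neck, broken off, flared at both ends, lying on its side: 71 mm long along its y, 40 mm wide (x), 40 mm high, 0.04 kg; origin midway along it, at its underside, z up as it lies now. Grip it across x at the middle: the fingers stop at about 40 mm there, as if the waist were filled.
- glass_foot: pale glass foot ring of a beaker with a broken, jagged upper edge, 60 mm diameter, wall 12 to 22 mm high (22 mm at its -x, 16 mm at its +x, 12 mm lowest), 0.03 kg, lying flat; origin at the centre of its underside, z up. Best gripped over the whole diameter (60 mm) along its x, as low as possible.
- clay_bull: small dark brown clay bull standing on four legs, 21 mm wide (x), 69 mm long (y), 40 mm high at the horns, 0.06 kg; its body lies 10 to 34 mm up and is gripped across x; origin at the centre of its underside, z up. Either way round will do in its recess.
- bronze_tray: fixed dark grey tray, 136 (x) x 216 (y) x 35 mm high, origin on the table under its centre; off-white foam, recesses 15 mm deep with blue floors 20 mm above the table. Cup recess: round, 74 mm, at x = 0, y = +45 mm in the tray frame; 36 mm wide finger notches of the same depth run from its middle to x = +-57 mm. Vial recess: plain round hole, 54 mm, at x = 0, y = -60 mm. Empty at the start.
- glass_tray: fixed dark grey tray, 136 (x) x 216 (y) x 35 mm high, origin on the table under its centre; charcoal foam, recesses 15 mm deep with light blue floors 20 mm above the table. Neck recess: oblong, 58 (x) x 88 (y) mm, at x = 0, y = -50 mm in the tray frame; 36 mm wide finger notches of the same depth run from its middle to x = +-48 mm. Foot ring recess: round, 76 mm, at x = 0, y = +55 mm, such notches to +-58 mm. Empty at the start.
- clay_tray: fixed dark grey tray, 136 (x) x 216 (y) x 35 mm high, origin on the table under its centre; off-white foam, recesses 15 mm deep with blue floors 20 mm above the table. A spiky brown stone (34 x 47 x 32 mm, fixed) fills the recess at x = 0, y = -57 mm. Bull recess: slot 38 (x) x 86 (y) mm at x = 0, y = +50 mm in the tray frame, the bull's length along it; 36 mm wide finger notches of the same depth run from its middle to x = +-40 mm.
- flask: bystander: tall pale glass flask standing on its wide broken end, 98 mm across, 140 mm high, loose and fragile; origin at the centre of its underside. To be left alone.
- dish: bystander: empty clear petri dish, 92 mm across, 22 mm high, loose; origin at the centre of its underside. To be left alone.
There are look-alikes about, which are no part of the job. Leave any purple or turquoise look-alike of the bronze_cup alone. Leave any blue look-alike of the glass_neck alone.

How it is judged (in metres and radians):
At the end, for the whole second after the job is handed in: Each thing is at rest on its recess floor (underside 13-25 mm above the table, neck to 28), within 13 mm of the recess centre along both tray axes (neck 20 mm across), upright within 0.2 rad (neck level within 0.17), neck and bull along their recess within 0.4 rad (x of bronze_cup in the frame of bronze_tray between -0.013 and 0.013 m and y of bronze_cup in the frame of bronze_tray between 0.032 and 0.058 m and z of bronze_cup in the frame of bronze_tray between 0.013 and 0.025 m and angle between each of bronze_cup, amber_vial, glass_foot, clay_bull's own z axis and vertical below 0.2 rad and linear speed of each of bronze_cup, amber_vial, glass_neck, glass_foot, clay_bull below 0.02 m/s and x of amber_vial in the frame of bronze_tray between -0.013 and 0.013 m and y of amber_vial in the frame of bronze_tray between -0.073 and -0.047 m and z of amber_vial in the frame of bronze_tray between 0.013 and 0.025 m and x of glass_neck in the frame of glass_tray between -0.02 and 0.02 m and y of glass_neck in the frame of glass_tray between -0.063 and -0.037 m and z of glass_neck in the frame of glass_tray between 0.013 and 0.028 m and angle between glass_neck's own y axis and vertical between 1.4 and 1.74 rad and angle between the y axis of glass_neck and the y axis of glass_tray, either way round below 0.4 rad and x of glass_foot in the frame of glass_tray between -0.013 and 0.013 m and y of glass_foot in the frame of glass_tray between 0.042 and 0.068 m and z of glass_foot in the frame of glass_tray between 0.013 and 0.025 m and x of clay_bull in the frame of clay_tray between -0.013 and 0.013 m and y of clay_bull in the frame of clay_tray between 0.037 and 0.063 m and z of clay_bull in the frame of clay_tray between 0.013 and 0.025 m and angle between the y axis of clay_bull and the y axis of clay_tray, either way round below 0.4 rad); the robot touches nothing.
It fails at once if a find or the vial is let fall (free of the fingers, still above its resting height and faster than 0.7 m/s) ((linear speed of bronze_cup above 0.7 m/s and height (world z) of bronze_cup above 0.025 m and contact force between bronze_cup and the fingers below 0.05 N) or (linear speed of amber_vial above 0.7 m/s and height (world z) of amber_vial above 0.025 m and contact force between amber_vial and the fingers below 0.05 N) or (linear speed of glass_neck above 0.7 m/s and height (world z) of glass_neck above 0.03 m and contact force between glass_neck and the fingers below 0.05 N) or (linear speed of glass_foot above 0.7 m/s and height (world z) of glass_foot above 0.025 m and contact force between glass_foot and the fingers below 0.05 N) or (linear speed of clay_bull above 0.7 m/s and height (world z) of clay_bull above 0.025 m and contact force between clay_bull and the fingers below 0.05 N)).
It fails at once if the flask is moved by more than 30 mm or tipped (distance of flask from where it was at the start of the episode above 0.03 m or angle between flask's own z axis and vertical above 0.3 rad).
It fails at once if the dish is moved by more than 30 mm or tipped (distance of dish from where it was at the start of the episode above 0.03 m or angle between dish's own z axis and vertical above 0.3 rad).
It also fails if it takes over 128 s, if anything falls off the work surface, if the arm or the gripper's body presses on something with over 40 N, if the wrist force passes 120 N, or if a joint passes its speed limit or range.

ROBOT

A 6-joint arm with a two-finger parallel gripper is mounted at the origin on the work surface; the furniture and walls round the work are solid. World frame = base frame: x ahead of the robot, y to its left, z up, the work surface at z = 0. Lengths are in mm, angles in rad, forces in N, time in s.
With the tool pointing down it reaches from about 350 to 975 mm from the base axis. Payload 7.1 kg.
Tool frame: the origin (TCP) lies midway between the tips of the shut fingers; the grasp point (between the pads) lies 19 mm behind it (ctrl.grasp_offset is the distance from the TCP to the grasp point, in mm); z points along the fingers, y is the line along which they close (so a half turn about z gives the same grasp; the last joint's range is limited). The gripper opens to 88 mm and grips with 3 to 60 N. Pads are 20 mm wide; open, the fingers measure 115 mm over their backs; the gripper's body (75 mm by 178 mm) begins 61 mm behind the grasp point.
Start: joints at [1.32, 0.423, 1.63, -0, 1.089, -0.019], TCP at [143.55, 608.275, 222.675] pointing down, gripper open.
Joint ranges: [-3, 3], [-0.9, 2.11], [0.09, 2.58], [-1.31, 4.45], [0.11, 2.69], [-2.54, 2.54]. Speed limits (rad/s): [2.39, 2.39, 3.01, 3.14, 3.14, 3.14].

INTERFACE

Orientations are given as a rotation vector (axis times angle).
In Python, from workcell import ctrl gives the robot as it stands. The module is installed in compiled form; this text tells all that it offers.
- The arm moves only by the tool servo_tool, never from a script. Its argument "rows" is a list of rows, each a list of 7 numbers: the turn, a rotation vector about the tool's x, y, z as a fraction of full scale, then the shift along the tool's x, y, z as a fraction of full scale, then the finger opening in mm, from 0 to 87.8. A call has 1 to 10 rows; each row is the pose to reach, as a shift and turn from the pose commanded when the call began, along the tool's axes at that moment; what a row does not reach only later rows make up. Full scale, the value 1, is 20 cm for a shift and 1.5 rad for a turn. A row lasts 1/8 s, in which the tool goes at most 62.5 mm and 10.7 degrees, less where a joint would pass 70% of its speed; a pose out of reach is approached as far as the arm can. A call with a number of a shift or a turn outside -1 to 1 is refused whole. A call with a gripper value outside its range is refused whole. The fingers move at their own pace and stop on an object; the grip force is fixed at half the most. Time passes only in rows, so rows that repeat a pose let the fingers close. It gives the time, the measured TCP pose, the force, the opening and the grip force at its end, in the units of the state.
- ctrl.get_obs(): the state, without advancing time (a new reading comes with each control period).
- ctrl.get_image(name): name is "scene" or "top"; returns (picture, depth): 400x640x3 uint8, red, green, blue; 400x640 float32, mm along the optical axis (not along the pixel's ray), 0 where there is no reading.
- ctrl.camera_info(name): a dict with "intrinsics" (3x3 intrinsics, pixels), "R" (3x3) and "t" (3): a world point X has camera coordinates R X + t. Camera axes: x right, y down, z forward; pixel columns grow to the right and rows downward; lengths in mm; the calibration is good to about 2 mm. A picture is of the moment at which its call begins. camera_info takes no time and is no camera call.
- ctrl.close_job(): hands the job in; it is judged then, once.
The state is a dict: "t": time; "qpos": joint angles; "qvel": joint speeds; "joint_torque": joint torques, N m; "ee_pos": TCP position; "orientation": TCP orientation; "ft_force": force on the tool from outside, world axes, zero at the start; "moment": the same for the moment, N m; "width": finger opening in mm; "grasp_force": force on a finger pad.
Only numpy, scipy, OpenCV 4.12 (cv2) and the standard library are available. Lean on these libraries where they do the work, as an engineer would, in place of code of your own. Each camera call takes 0.05 s, during which the arm holds its last target. There are 200 camera calls.

## Working session

There is one attempt and no reset: what is moved stays moved. The work goes in short steps, Python scripts to look and compute and a tool call to move; the robot and the scene stay as the last step left them, time stands still between calls to the robot, and variables do not carry over. Pictures are saved under pics/ and viewed, at most 14 in all, crops included, and the job is handed in when it is done.

Besides the shell and the picture viewer there is one more tool, called after "Emit:" as a command line: name --pt "numbers of a row" for each row, then --argument value for the rest. servo_tool: Moves the arm, as the interface text tells. Its arguments: {"type":"object","properties":{"rows":{"type":"array","items":{"type":"array","items":{"type":"number"}}}},"required":["rows"]}

```bash
mkdir -p pics; cat > h.py <<'E'
import numpy as np, cv2
from workcell import ctrl
def shot(n,fn=None):
    im,d=ctrl.get_image(n); c=ctrl.camera_info(n)
    if fn: cv2.imwrite('pics/'+fn,im[:,:,::-1])
    K,R,t=map(np.array,(c['intrinsics'],c['R'],c['t']))
    v,u=np.mgrid[:d.shape[0],:d.shape[1]]
    p=np.stack([(u-K[0,2])/K[0,0]*d,(v-K[1,2])/K[1,1]*d,d],-1)
    X=(p-t.reshape(3))@R
    X[d==0]=np.nan
    return im,X
E
python3 - <<'E'
from h import *
for n in('top','scene'):
    im,X=shot(n,n+'0.png'); np.savez(n+'0.npz',im=im,X=X)
    c=ctrl.camera_info(n); print(n,-np.array(c['R']).T@np.array(c['t']).ravel(), c['R'])
o=ctrl.get_obs(); print(o)
E
```

```text
top [ 193.85033031   36.56231849 1746.75229997] [[ 0.01111175 -0.99989921  0.00883774]
 [-0.98868554 -0.01230848 -0.1494972 ]
 [ 0.14959091 -0.00707657 -0.98872265]]
scene [ -305.84828019 -1020.80799155   724.59148185] [[ 0.79748854 -0.60327379 -0.0085296 ]
 [-0.29037334 -0.37138547 -0.88190485]
 [ 0.52886231  0.70578578 -0.47135028]]
{'t': 0.1, 'qpos': array([ 1.32001237e+00,  4.23801299e-01,  1.63057460e+00, -3.44701028e-05,
        1.08863121e+00, -1.90040623e-02]), 'qvel': array([-1.08389350e-03, -8.59071400e-05, -1.54304374e-03,  2.63310331e-03,
        6.88946887e-04,  5.34238998e-04]), 'joint_torque': array([ 1.51747727e-04, -5.45615852e+01, -2.74325019e+01,  6.44244184e-02,
        1.89332123e-02, -2.46393404e-05]), 'ee_pos': array([143.43234905, 607.80930211, 221.97173201]), 'orientation': array([-3.63221040e-01, -3.12036294e+00,  2.20797033e-03]), 'ft_force': array([0.77368588, 0.09718164, 0.64249298]), 'moment': array([-0.13892495,  0.02112228, -0.00956504]), 'grasp_force': 0.0, 'width': 87.67226298580447}
```

View pics/top0.png

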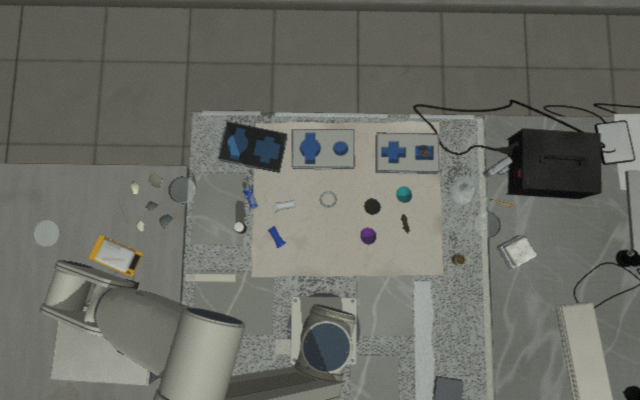

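View pics/scene0.png

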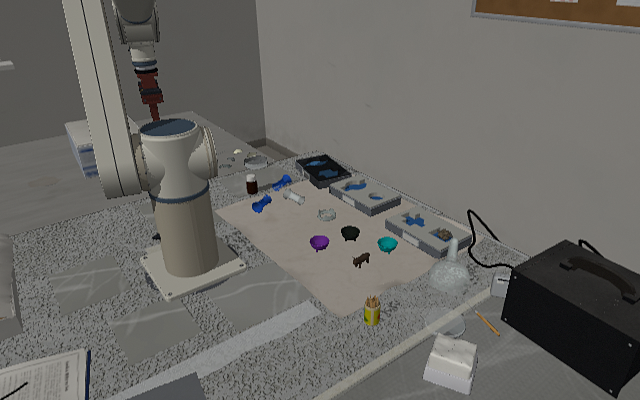

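Top view: cup (372,206), bull (405,224), ring (328,199), neck (285,205), vial cap (240,227), trays at (253,147) glass, (323,148) bronze and (407,153) clay. The flask is at (462,190), the dish at (182,190). The scene view agrees. Next I measure from depth and colour.

```bash
python3 - <<'E'
from h import *
f=np.load('top0.npz'); X=f['X']; im=f['im']
c=im[110:280,165:485]; cv2.imwrite('pics/topc.png',cv2.resize(c[:,:,::-1],None,fx=2.5,fy=2.5,interpolation=cv2.INTER_CUBIC))
B=dict(cup=(358,192,386,220),bull=(393,210,417,238),ring=(316,187,341,210),neck=(271,196,299,214),vial=(228,198,250,238),gl=(214,118,290,174),br=(288,124,360,173),cl=(370,127,444,178),flask=(444,170,482,208),dish=(164,172,200,206),purple=(356,224,382,248),turq=(392,182,416,204),blue1=(240,180,260,210),blue2=(264,222,290,250))
z0=np.nanmedian(X[250:270,290:430,2]); print('table z',z0)
for n,(a,b,c,d) in B.items():
    P=X[b:d,a:c].reshape(-1,3); z=P[:,2]
    lo=25 if n in('gl','br','cl') else 6
    Q=P[z>z0+lo]
    if n in('gl','br','cl'): Q=Q[Q[:,2]<60]
    if len(Q)<5: print(n,len(Q));continue
    r=cv2.minAreaRect(Q[:,:2].astype(np.float32)); print(n,len(Q),np.round(r[0]),np.round(r[1]),round(r[2],1),'z',np.round(np.percentile(Q[:,2],[5,50,95,100])),'bb',np.round(Q[:,:2].min(0)),np.round(Q[:,:2].max(0)))
f=np.load('scene0.npz')
Xs=f['X']; m=(Xs[...,2]>6)&(Xs[...,0]>250)&(Xs[...,0]<800)&(abs(Xs[...,1])<450)
S=np.zeros((560,900),np.uint8)
Q=Xs[m]; 
for n,(cx,cy) in dict(cup=(372,206),bull=(405,224),ring=(328,199),neck=(285,205),vial=(240,227)).items():
    p=X[cy,cx]; q=Q[np.linalg.norm(Q[:,:2]-p[:2],axis=1)<48]
    if len(q): print(n,'scene',len(q),np.round(q.min(0)),np.round(q.max(0)))
E
```

```text
table z 1.7585937067792288
cup 238 [ 418. -162.] [94. 94.] 0.2 z [ 8. 16. 33. 42.] bb [ 370. -209.] [ 465. -115.]
bull 148 [ 357. -275.] [80. 95.] 89.4 z [ 8. 24. 35. 40.] bb [ 310. -315.] [ 404. -235.]
ring 98 [442. -14.] [76. 84.] 5.4 z [ 8. 12. 22. 26.] bb [402. -52.] [481.  31.]
neck 198 [418. 139.] [59. 93.] 1.0 z [ 9. 30. 40. 48.] bb [388.  92.] [447. 186.]
vial 185 [371. 296.] [135.  75.] 0.2 z [ 8. 44. 71. 73.] bb [303. 259.] [438. 334.]
gl 1548 [617. 255.] [220. 142.] 78.8 z [28. 35. 42. 50.] bb [531. 137.] [706. 374.]
br 1835 [613.  11.] [140. 219.] 0.7 z [28. 35. 42. 51.] bb [543. -99.] [684. 121.]
cl 1911 [ 603. -283.] [219. 141.] 89.7 z [28. 35. 43. 55.] bb [ 532. -393.] [ 674. -174.]
flask 692 [ 485. -478.] [124. 133.] 0.3 z [ 18.  52. 125. 144.] bb [ 423. -544.] [ 547. -413.]
dish 189 [463. 496.] [115. 117.] 9.4 z [ 8. 12. 24. 31.] bb [411. 435.] [524. 559.]
purple 216 [ 309. -152.] [84. 71.] 87.2 z [ 8. 17. 33. 36.] bb [ 275. -194.] [ 346. -108.]
turq 219 [ 461. -268.] [75. 64.] 60.0 z [ 9. 18. 34. 38.] bb [ 427. -313.] [ 498. -232.]
blue1 201 [449. 261.] [98. 66.] 1.9 z [ 9. 29. 39. 45.] bb [400. 227.] [498. 295.]
blue2 213 [310. 164.] [92. 86.] 0.9 z [ 8. 28. 38. 45.] bb [265. 122.] [357. 208.]
cup scene 227 [ 386. -209.    6.] [ 442. -134.   34.]
bull scene 144 [ 323. -292.    6.] [ 389. -268.   40.]
ring scene 108 [409. -45.   6.] [468.  14.  22.]
neck scene 180 [389.  97.   6.] [436. 168.  41.]
vial scene 196 [302. 262.   6.] [352. 297.  69.]
```

View pics/topc.png

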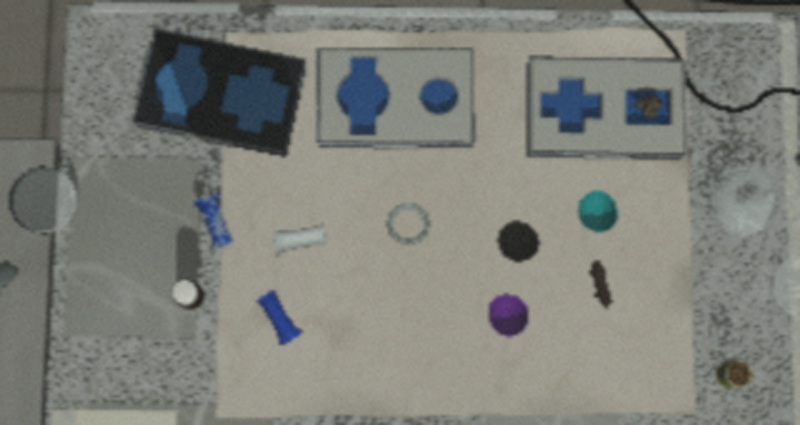

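The crop shows the vial upright at (185,293), with a shadow strip beside it. The glass tray's ring recess is upper left at (182,82), its neck recess at (255,98). The bronze cup recess is on the left and the clay bull slot on the left, so tray +y is close to world +y. I refine with colour masks projected onto planes of known height.

```bash
cat >> h.py <<'E'
def rays(n,uv,z):
    c=ctrl.camera_info(n); K,R,t=map(np.array,(c['intrinsics'],c['R'],c['t'])); t=t.reshape(3)
    uv=np.c_[np.asarray(uv,float),np.ones(len(uv))]
    d=(uv@np.linalg.inv(K).T)@R; C=-R.T@t
    return C+d*((z-C[2])/d[:,2])[:,None]
def blob(im,mask,box,z,n='top'):
    a,b,c,d=box; m=np.zeros(mask.shape,np.uint8); m[b:d,a:c]=mask[b:d,a:c]
    k,l,s,_=cv2.connectedComponentsWithStats(m); i=1+np.argmax(s[1:,4])
    v,u=np.nonzero(l==i); P=rays(n,np.c_[u,v],z)[:,:2]
    w,V=np.linalg.eigh(np.cov(P.T)); ax=V[:,1]
    r=cv2.minAreaRect(P.astype(np.float32))
    return dict(n=len(P),mean=P.mean(0).round(1),rect=[np.round(r[0],1),np.round(r[1],1),round(r[2],1)],yaw_y=round(float(np.degrees(np.arctan2(-ax[0]*np.sign(ax[1]),abs(ax[1])))),1))
E
python3 - <<'E'
from h import *
f=np.load('top0.npz'); X=f['X']; im=f['im'].astype(int); s=im.sum(2); hsv=cv2.cvtColor(f['im'],cv2.COLOR_RGB2HSV)
r,g,b=im[...,0],im[...,1],im[...,2]
dark=(s<210); blue=(b>r+35)
print('cup',blob(im,dark,(358,192,386,220),29)); print('bull',blob(im,dark,(393,210,417,238),28))
print('vialcap',blob(im,s>480,(230,218,250,238),67))
print('px neck',s[205,268:302],'ring',s[199,312:344])
bg=cv2.medianBlur(f['im'],31).astype(int); df=abs(im-bg).sum(2)
print('neck',blob(im,(df>25)|(s>560),(270,195,300,214),22)); 
v,u=np.nonzero(df[186:212,314:342]>30); P=rays('top',np.c_[u+314,v+186],12)[:,:2]; A=np.c_[P,np.ones(len(P))]; q=np.linalg.lstsq(A,(P**2).sum(1),rcond=None)[0]; print('ring',q[:2]/2,np.sqrt(q[2]+(q[:2]**2).sum()/4),len(P))
for n,bx in dict(g_ring=(225,125,251,165),g_neck=(250,130,286,168),b_cup=(295,128,328,168),b_vial=(330,135,352,162),c_bull=(378,135,408,168),c_st=(412,140,436,166)).items(): print(n,blob(im,blue,bx,20))
for n,(a,bb,c,d) in dict(gl=(210,114,292,178),br=(286,120,362,176),cl=(368,124,446,182)).items():
    z=X[bb:d,a:c,2]; m=((z>24)&(z<50)).astype(np.uint8); m=cv2.morphologyEx(m,cv2.MORPH_CLOSE,np.ones((5,5)));
    k,l,st,_=cv2.connectedComponentsWithStats(m); m=(l==1+np.argmax(st[1:,4])); v,u=np.nonzero(m); P=rays('top',np.c_[u+a,v+bb],35)[:,:2]
    w,V=np.linalg.eigh(np.cov(P.T)); ax=V[:,1]; rc=cv2.minAreaRect(P.astype(np.float32)); print(n,P.mean(0).round(1),np.round(rc[0],1),np.round(rc[1],1),round(rc[2],1),'yaw',np.degrees(np.arctan2(-ax[0]*np.sign(ax[1]),abs(ax[1]))).round(1))
Z=X[203:222,234:246,2]; print(np.round(Z[::4,::2]))
E
```

```text
cup {'n': 189, 'mean': array([ 412.6, -160. ]), 'rect': [array([ 411.8, -159.1]), array([52.9, 48.9]), 44.9], 'yaw_y': -39.7}
bull {'n': 72, 'mean': array([ 356.7, -272.2]), 'rect': [array([ 356.4, -271.4]), array([55.9, 17.5]), 11.7], 'yaw_y': -76.4}
vialcap {'n': 54, 'mean': array([334.4, 286.4]), 'rect': [array([334.8, 286.5]), array([23.2, 23.4]), 0.7], 'yaw_y': -68.8}
px neck [456 444 438 443 440 445 433 443 477 480 498 510 519 505 524 524 526 519
 514 511 514 499 506 503 490 478 452 438 442 448 454 447 449 446] ring [452 452 451 453 458 447 441 359 323 369 420 436 442 438 445 442 450 448
 441 441 444 440 393 323 322 400 448 451 449 449 440 444]
neck {'n': 131, 'mean': array([414.3, 139.6]), 'rect': [array([412.5, 138.2]), array([34.6, 71.2]), 10.3], 'yaw_y': 16.4}
ring [438.22105758 -10.58633959] 25.963279140354736 149
g_ring {'n': 395, 'mean': array([629.6, 309.4]), 'rect': [array([630.7, 309.4]), array([ 66.8, 103.5]), 54.3], 'yaw_y': 78.6}
g_neck {'n': 401, 'mean': array([610. , 204.8]), 'rect': [array([610. , 204.6]), array([79.7, 88. ]), 78.0], 'yaw_y': -2.8}
b_cup {'n': 385, 'mean': array([619.3,  54.8]), 'rect': [array([619.8,  54.6]), array([102.8,  64.9]), 22.7], 'yaw_y': 89.5}
b_vial {'n': 122, 'mean': array([620.3, -50.3]), 'rect': [array([620.1, -50.1]), array([39.9, 42.8]), 46.1], 'yaw_y': 9.6}
c_bull {'n': 281, 'mean': array([ 608.4, -235.2]), 'rect': [array([ 609.1, -236.4]), array([66.5, 72.4]), 41.5], 'yaw_y': 3.8}
c_st {'n': 62, 'mean': array([ 605.2, -321.9]), 'rect': [array([ 604.9, -323.2]), array([39.3, 21. ]), 0.8], 'yaw_y': -84.7}
gl [616.9 251.3] [615.8 239.5] [256.9 153.6] 83.3 yaw -8.7
br [612.8  12.3] [611.4  19.3] [138.4 235.3] 0.8 yaw -1.3
cl [ 601.8 -282.4] [ 601.9 -282.9] [216.1 140.8] 89.6 yaw -0.0
[[  5.  -2.  -1.  -0.   2.  -5.]
 [ -1.   0.  10.  -3.   5.   2.]
 [  5.  -5.  -5.  -5.  -1.   7.]
 [  6.   6.   7.  -3.   1.  -3.]
 [ -1.   2. -11.   2.   5.  -6.]]
```

```bash
cat > plan.py <<'E'
# usage: plan.py x,y,z,deg ... : chained from current pose, prints tool-frame fractions [rx ry rz sx sy sz]
import sys,numpy as np
from workcell import ctrl
from scipy.spatial.transform import Rotation as R
o=ctrl.get_obs(); p=o['ee_pos']; r=R.from_rotvec(o['orientation'])
print('t',round(o['t'],2),p.round(1),'yang',np.degrees(np.arctan2(r.as_matrix()[1,1],r.as_matrix()[0,1])).round(1),'w',round(o['width'],1),'F',o['ft_force'].round(1),'g',round(o['grasp_force'],1))
for a in sys.argv[1:]:
    x,y,z,d=map(float,a.split(',')); d=np.radians(d)
    yt=np.array([np.cos(d),np.sin(d),0]); zt=np.array([0,0,-1.]); T=R.from_matrix(np.c_[np.cross(yt,zt),yt,zt])
    q=np.array([x,y,z]); w=(r.inv()*T).as_rotvec()/1.5; s=r.inv().apply(q-p)/200
    print(a,np.r_[w,s].round(3).tolist()); p,r=q,T
E
python3 - <<'E'
from h import *
for n in('top','scene'):
    X=np.load(n+'0.npz')['X'].reshape(-1,3)
    q=X[(abs(X[:,0]-333)<40)&(abs(X[:,1]-285)<40)&(X[:,2]>60)]; print(n,'cap',len(q),np.median(q,0).round(1),(q.min(0)+q.max(0))[:2]/2)
    q=X[(np.hypot(X[:,0]-438,X[:,1]+12)<40)&(X[:,2]>9)&(X[:,2]<30)]
    A=np.c_[q[:,:2],np.ones(len(q))]; c=np.linalg.lstsq(A,(q[:,:2]**2).sum(1),rcond=None)[0]; c0=c[:2]/2; print('ringfit',c0,np.sqrt(c[2]+c0@c0))
    th=np.degrees(np.arctan2(q[:,1]-c0[1],q[:,0]-c0[0]))%360
    print([(a,round(float(np.percentile(q[(th>=a)&(th<a+30),2],85)),1) if ((th>=a)&(th<a+30)).sum()>1 else None) for a in range(0,360,30)])
E
python3 plan.py 333,285,150,42 333,285,24,42 333,285,150,42
```

```text
top cap 74 [336.4 288.1  67.2] [334.9362807  289.74239738]
ringfit [437.75547681  -9.21589719] 27.09428334660669
[(0, 19.8), (30, 12.3), (60, 13.3), (90, 21.2), (120, 20.4), (150, 16.6), (180, 14.0), (210, 20.3), (240, 14.6), (270, 13.3), (300, 16.0), (330, 21.4)]
scene cap 45 [332.7 277.1  66.5] [333.39964311 281.2910785 ]
ringfit [437.51546447 -15.46813136] 26.88163654285448
[(0, 21.1), (30, 11.6), (60, 11.9), (90, 17.8), (120, 19.5), (150, 16.3), (180, 10.2), (210, 19.7), (240, 16.4), (270, 13.9), (300, 14.3), (330, 18.3)]
t 0.1 [143.4 607.8 222. ] yang 76.7 w 87.7 F [0.8 0.1 0.6] g 0.0
333,285,150,42 [-0.001, 0.0, 0.404, -1.293, -1.353, 0.362]
333,285,24,42 [0.0, 0.0, 0.0, 0.0, 0.0, 0.63]
333,285,150,42 [0.0, 0.0, 0.0, 0.0, 0.0, -0.63]
```

Emit:
servo_tool --pt "0 0 0.1 -0.3 -0.3 0.1 87.8" --pt "0 0 0.2 -0.6 -0.6 0.2 87.8" --pt "0 0 0.3 -0.8 -0.85 0.3 87.8" --pt "0 0 0.4 -1 -1 0.36 87.8" --pt "0 0 0.4 -1 -1 0.36 87.8"

```text
t: 0.72
ee_pos: [292.7, 365.2, 149.9]
orientation: [-1.273, -2.872, 0.002]
ft_force: [0.2, -0.0, -0.7]
width: 87.8
grasp_force: 0.0
```

```bash
python3 plan.py 333,283,110,42; python3 - <<'E'
from h import *
for n in('top','scene'):
    im,X=shot(n,n+'1.png'); np.savez(n+'1.npz',im=im,X=X)
    X=X.reshape(-1,3); p=ctrl.get_obs()['ee_pos']
    q=X[(np.hypot(X[:,0]-p[0],X[:,1]-p[1])<90)&(X[:,2]>p[2]-12)&(X[:,2]<p[2]+30)]; print(n,len(q),np.median(q,0),q.min(0),q.max(0))
a=cv2.imread('pics/top1.png')[170:290,160:360]; b=cv2.imread('pics/scene1.png')[80:230,180:380]
cv2.imwrite('pics/c1.png',np.vstack([cv2.resize(a,(480,288)),cv2.resize(b,(416,312))[:,:].copy() if 0 else cv2.copyMakeBorder(cv2.resize(b,(400,300)),0,0,0,80,cv2.BORDER_CONSTANT)]))
E
```

```text
t 0.72 [292.7 365.2 149.9] yang 42.2 w 87.8 F [ 0.2 -0.  -0.7] g 0.0
333,283,110,42 [-0.001, 0.0, 0.002, -0.44, -0.126, 0.2]
  return _methods._mean(a, axis=axis, dtype=dtype,
  ret = um.true_divide(
Traceback (most recent call last):
ValueError: zero-size array to reduction operation minimum which has no identity
```

```bash
python3 - <<'E'
from h import *
im,X=shot('scene','scene1.png')
p=ctrl.get_obs()['ee_pos']; Y=X.reshape(-1,3)
q=Y[(np.hypot(Y[:,0]-p[0],Y[:,1]-p[1])<80)&(Y[:,2]>p[2]-15)&(Y[:,2]<p[2]+25)]; print(len(q),q.min(0),q.max(0))
yt=np.array([np.cos(.733),np.sin(.733)]); s=(q[:,:2]-p[:2])@yt; tt=(q[:,:2]-p[:2])@np.array([-yt[1],yt[0]]); print(np.c_[s,tt,q[:,2]][::6].round(0).tolist())
cv2.imwrite('pics/c1.png',cv2.resize(cv2.imread('pics/scene1.png')[90:240,170:370],(800,600)))
E
```

```text
88 [249.53864682 312.58174538 148.55548564] [341.54347685 401.77752589 173.69496932]
[[46.0, 9.0, 170.0], [45.0, 9.0, 167.0], [44.0, -14.0, 169.0], [42.0, -14.0, 166.0], [46.0, -12.0, 160.0], [44.0, -9.0, 158.0], [37.0, -8.0, 156.0], [40.0, -2.0, 151.0], [-56.0, -4.0, 173.0], [-58.0, -8.0, 171.0], [-56.0, -7.0, 166.0], [-55.0, -6.0, 163.0], [-57.0, -7.0, 160.0], [-56.0, -5.0, 155.0], [-55.0, -5.0, 152.0]]
```

View pics/c1.png

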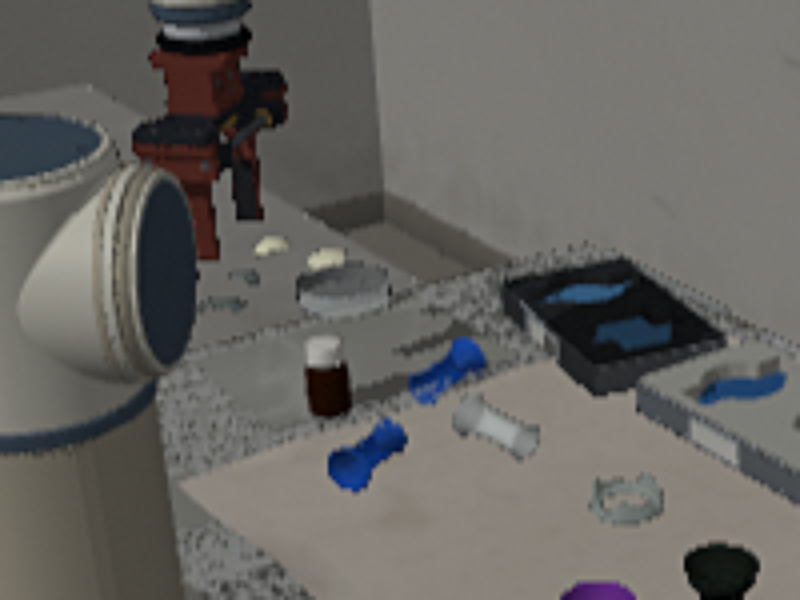

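The crop shows the gripper above and behind the vial (325,375), clear of everything. Finger backs appear where expected in the scene depth, which means the top camera reads y about 3 mm too high. I use y - 3 for its measurements.

Emit:
servo_tool --pt "0 0 0 -0.22 -0.06 0 87.8" --pt "0 0 0 -0.43 -0.125 0.1 87.8" --pt "0 0 0 -0.43 -0.125 0.3 87.8" --pt "0 0 0 -0.43 -0.125 0.5 87.8" --pt "0 0 0 -0.43 -0.125 0.63 87.8" --pt "0 0 0 -0.43 -0.125 0.63 87.8" --pt "0 0 0 -0.43 -0.125 0.63 20" --pt "0 0 0 -0.43 -0.125 0.63 20" --pt "0 0 0 -0.43 -0.125 0.63 20" --pt "0 0 0 -0.43 -0.125 0.63 20"

```text
t: 2.08
ee_pos: [332.0, 287.5, 25.2]
orientation: [1.269, 2.873, 0.002]
ft_force: [0.2, -0.3, -0.5]
width: 51.3
grasp_force: 0.0
```

```bash
python3 plan.py 333,284,135,42 475,116,135,20 616,-53,135,0 616,-53,45,0
```

```text
t 2.08 [332.  287.5  25.2] yang 42.3 w 51.3 F [ 0.2 -0.3 -0.5] g 0.0
333,284,135,42 [0.001, 0.0, 0.004, -0.016, -0.008, -0.549]
475,116,135,20 [0.0, 0.0, 0.256, -1.099, -0.034, 0.0]
616,-53,135,0 [0.0, 0.0, 0.233, -1.035, 0.373, 0.0]
616,-53,45,0 [0.0, 0.0, 0.0, 0.0, 0.0, 0.45]
```

Emit:
servo_tool --pt "0 0 0 -0.01 0 0 20" --pt "0 0 0 -0.01 0 0 20" --pt "0 0 0 -0.01 0 0 20" --pt "0 0 0 -0.01 0 0 20" --pt "0 0 0 -0.01 0 -0.1 20" --pt "0 0 0 -0.01 0 -0.25 20" --pt "0 0 0 -0.01 0 -0.4 20" --pt "0 0 0 -0.01 0 -0.55 20" --pt "0 0 0 -0.01 0 -0.55 20"

```text
t: 3.2
ee_pos: [333.7, 286.4, 136.0]
orientation: [1.269, 2.873, 0.005]
ft_force: [0.6, -0.8, -1.5]
width: 37.4
grasp_force: 30.0
```

Emit:
servo_tool --pt "0 0 0.05 -0.2 -0.005 0 20" --pt "0 0 0.1 -0.4 -0.01 0 20" --pt "0 0 0.15 -0.6 -0.02 0 20" --pt "0 0 0.2 -0.8 -0.03 0 20" --pt "0 0 0.26 -1 -0.035 0 20" --pt "0 0 0.26 -1 -0.035 0 20"

```text
t: 3.95
ee_pos: [463.1, 131.6, 133.2]
orientation: [-1.806, -2.569, 0.002]
ft_force: [0.3, -0.1, -1.5]
width: 37.8
grasp_force: 30.0
```

```bash
python3 plan.py 616,-53,135,0 616,-53,45,0
```

```text
t 3.95 [463.1 131.6 133.2] yang 19.8 w 37.8 F [ 0.3 -0.1 -1.5] g 30.0
616,-53,135,0 [-0.001, 0.0, 0.23, -1.127, 0.407, -0.01]
616,-53,45,0 [0.0, 0.0, 0.0, 0.0, 0.0, 0.45]
```

Emit:
servo_tool --pt "0 0 0.06 -0.25 0.1 0 20" --pt "0 0 0.12 -0.5 0.2 0 20" --pt "0 0 0.18 -0.75 0.3 0 20" --pt "0 0 0.23 -1 0.4 0 20" --pt "0 0 0.23 -1 0.4 0 20" --pt "0 0 0.23 -1 0.4 0 20"

```text
t: 4.7
ee_pos: [604.4, -26.4, 133.1]
orientation: [-2.214, -2.225, 0.003]
ft_force: [-0.7, 0.2, -1.4]
width: 37.4
grasp_force: 30.0
```

```bash
python3 plan.py 616,-53,80,0 616,-53,46,0; python3 - <<'E'
from h import *
im,X=shot('scene','s2.png')
cv2.imwrite('pics/c2.png',cv2.resize(cv2.imread('pics/s2.png')[100:260,290:490],(750,600)))
Y=X.reshape(-1,3); p=ctrl.get_obs()['ee_pos']
q=Y[(np.hypot(Y[:,0]-p[0],Y[:,1]-p[1])<60)&(Y[:,2]>p[2]-40)&(Y[:,2]<p[2]+10)];print(p,len(q),q.min(0),q.max(0))
z=X[...,2]; s=im.astype(int); m=((s[...,2]>s[...,0]+30)&(s[...,0]<90)).astype(np.uint8)
k,l,st,c=cv2.connectedComponentsWithStats(m)
for i in range(1,k):
    if st[i,4]>25:
        v,u=np.nonzero(l==i); P=rays('scene',np.c_[u,v],20); print(st[i].tolist(),P.mean(0).round(0),P.min(0).round(0)[:2],P.max(0).round(0)[:2])
E
```

```text
t 4.7 [604.4 -26.4 133.1] yang 0.3 w 37.4 F [-0.7  0.2 -1.4] g 30.0
616,-53,80,0 [-0.002, -0.0, 0.003, -0.134, 0.058, 0.265]
616,-53,46,0 [0.0, 0.0, 0.0, 0.0, 0.0, 0.17]
[604.3383877  -26.0390499  133.47530332] 128 [572.99727123 -51.36728814 108.16288933] [630.52227434 -18.24426137 143.30370213]
[306, 160, 22, 6, 76] [638. 315.  20.] [597. 292.] [688. 338.]
[319, 169, 19, 9, 107] [617. 212.  20.] [580. 179.] [654. 244.]
[272, 174, 20, 17, 157] [440. 252.  20.] [387. 206.] [491. 305.]
[345, 183, 21, 8, 98] [622.  61.  20.] [578.  38.] [668.  85.]
[252, 194, 20, 19, 179] [301. 156.  20.] [260. 110.] [348. 205.]
[371, 196, 12, 4, 28] [623. -46.  20.] [609. -59.] [638. -30.]
[406, 216, 19, 11, 131] [ 613. -231.   20.] [ 584. -264.] [ 642. -196.]
[377, 237, 21, 17, 235] [ 459. -270.   20.] [ 426. -305.] [ 493. -237.]
[85, 351, 5, 49, 106] [-311. -248.   20.] [-327. -306.] [-295. -182.]
```

View pics/c2.png

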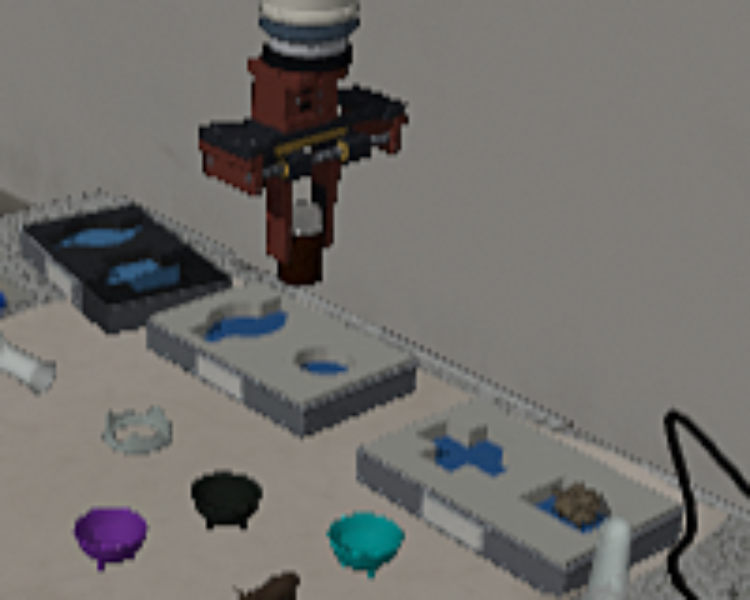

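Scene crop: the vial hangs upright at (300,240) and its hole is at (322,362), about (614,-53) by both cameras. I lower it now.

Emit:
servo_tool --pt "0 0 0 -0.13 0.05 0 20" --pt "0 0 0 -0.13 0.05 0 20" --pt "0 0 0 -0.13 0.05 0.12 20" --pt "0 0 0 -0.13 0.05 0.25 20" --pt "0 0 0 -0.13 0.05 0.34 20" --pt "0 0 0 -0.13 0.05 0.4 20" --pt "0 0 0 -0.13 0.05 0.42 20" --pt "0 0 0 -0.13 0.05 0.435 20" --pt "0 0 0 -0.13 0.05 0.44 20" --pt "0 0 0 -0.13 0.05 0.44 20"

```text
t: 6.0
ee_pos: [616.5, -53.4, 47.1]
orientation: [2.217, 2.225, 0.001]
ft_force: [0.4, -0.8, -0.3]
width: 37.6
grasp_force: 30.0
```

```bash
python3 plan.py 614.5,-53,45,0
```

```text
t 6.0 [616.5 -53.4  47.1] yang 0.2 w 37.6 F [ 0.4 -0.8 -0.3] g 30.0
614.5,-53,45,0 [0.0, 0.0, 0.003, 0.002, -0.01, 0.01]
```

Inch down until contact shows, shifting 2 mm back.

Emit:
servo_tool --pt "0 0 0 0 -0.008 0.005 20" --pt "0 0 0 0 -0.008 0.01 20" --pt "0 0 0 0 -0.008 0.012 20" --pt "0 0 0 0 -0.008 0.012 20"

```text
t: 6.5
ee_pos: [614.6, -53.3, 45.0]
orientation: [-2.217, -2.226, 0.0]
ft_force: [-2.9, 1.2, 6.0]
width: 37.9
grasp_force: 30.0
```

Emit:
servo_tool --pt "0 0 0 0 0 0.005 20" --pt "0 0 0 0 0 0.008 20" --pt "0 0 0 0 0 0.008 20"

```text
t: 6.88
ee_pos: [614.6, -53.4, 44.9]
orientation: [2.217, 2.226, -0.0]
ft_force: [-7.0, 0.6, 19.2]
width: 37.9
grasp_force: 30.0
```

Emit:
servo_tool --pt "0 0 0 0 0 -0.012 50" --pt "0 0 0 0 0 -0.012 60" --pt "0 0 0 0 0 -0.012 87.8" --pt "0 0 0 0 0 -0.1 87.8" --pt "0 0 0 0 0 -0.25 87.8" --pt "0 0 0 0 0 -0.45 87.8" --pt "0 0 0 0 0 -0.45 87.8"

```text
t: 7.75
ee_pos: [617.2, -53.6, 136.9]
orientation: [2.213, 2.222, 0.007]
ft_force: [1.3, -0.4, -0.6]
width: 88.4
grasp_force: 0.0
```

```bash
python3 plan.py 413,-163,130,30 413,-163,8,30; python3 - <<'E'
from h import *
im,X=shot('scene','s3.png')
Y=X.reshape(-1,3); q=Y[(np.hypot(Y[:,0]-614,Y[:,1]+53)<35)&(Y[:,2]>45)&(Y[:,2]<92)];print(len(q),q.min(0),q.max(0),np.median(q,0))
# cup detail
q=Y[(np.hypot(Y[:,0]-413,Y[:,1]+162)<48)&(Y[:,2]>24)&(Y[:,2]<36)];r=cv2.minAreaRect(q[:,:2].astype(np.float32));print('cup',len(q),r,q.min(0),q.max(0))
E
```

```text
t 7.75 [617.2 -53.6 136.9] yang 0.2 w 88.4 F [ 1.3 -0.4 -0.6] g 0.0
413,-163,130,30 [0.004, 0.002, -0.346, -0.543, -1.023, 0.028]
413,-163,8,30 [0.0, 0.0, 0.0, 0.0, 0.0, 0.61]
165 [590.97559907 -79.3627322   45.46703862] [629.164103   -39.92344293  89.32624065] [603.99140692 -66.52600479  67.04386416]
cup 85 ((413.74310302734375, -163.23619079589844), (63.009178161621094, 52.27827453613281), 51.47621536254883) [ 383.76332706 -192.46882657   24.00321893] [ 442.31810449 -134.25314399   33.70003447]
```

Vial stands in its hole (top at about 87 mm). The cup centre is confirmed at (413,-163).

Emit:
servo_tool --pt "0 0 -0.09 -0.14 -0.25 0 87.8" --pt "0 0 -0.18 -0.28 -0.5 0 87.8" --pt "0 0 -0.27 -0.4 -0.75 0 87.8" --pt "0 0 -0.346 -0.53 -1 0.02 87.8" --pt "0 0 -0.346 -0.53 -1 0.02 87.8" --pt "0 0 -0.346 -0.53 -1 0.02 87.8"

```text
t: 8.55
ee_pos: [415.5, -160.2, 128.5]
orientation: [1.574, 2.719, 0.0]
ft_force: [0.3, -0.3, 0.3]
width: 87.7
grasp_force: 0.0
```

```bash
python3 plan.py 413.5,-163,8,30; echo; python3 plan.py 413,-163,100,30 514,-55,100,15 614.5,52,100,0 614.5,52,28,0
```

```text
t 8.55 [ 415.5 -160.2  128.5] yang 29.9 w 87.7 F [ 0.3 -0.3  0.3] g 0.0
413.5,-163,8,30 [0.0, 0.0, -0.002, -0.007, -0.016, 0.603]

t 8.55 [ 415.5 -160.2  128.5] yang 29.9 w 87.7 F [ 0.3 -0.3  0.3] g 0.0
413,-163,100,30 [0.0, 0.0, -0.002, -0.006, -0.018, 0.143]
514,-55,100,15 [0.0, 0.0, 0.175, 0.215, 0.707, 0.0]
614.5,52,100,0 [0.0, 0.0, 0.175, 0.387, 0.624, 0.0]
614.5,52,28,0 [0.0, 0.0, 0.0, 0.0, 0.0, 0.36]
```

Emit:
servo_tool --pt "0 0 0 -0.007 -0.016 0.15 87.8" --pt "0 0 0 -0.007 -0.016 0.35 87.8" --pt "0 0 0 -0.007 -0.016 0.55 87.8" --pt "0 0 0 -0.007 -0.016 0.6 87.8" --pt "0 0 0 -0.007 -0.016 0.6 40" --pt "0 0 0 -0.007 -0.016 0.6 40" --pt "0 0 0 -0.007 -0.016 0.6 40" --pt "0 0 0 -0.007 -0.016 0.6 40" --pt "0 0 0 -0.007 -0.016 0.6 40" --pt "0 0 0 -0.007 -0.016 0.6 40"

```text
t: 9.8
ee_pos: [414.0, -163.3, 9.7]
orientation: [1.571, 2.718, 0.001]
ft_force: [0.8, 2.0, 7.8]
width: 54.9
grasp_force: 30.0
```

Emit:
servo_tool --pt "0 0 0 0 0 -0.02 40" --pt "0 0 0 0 0 -0.1 40" --pt "0 0 0 0 0 -0.25 40" --pt "0 0 0 0 0 -0.45 40" --pt "0 0 0 0 0 -0.45 40"

```text
t: 10.42
ee_pos: [414.8, -163.7, 101.7]
orientation: [1.569, 2.715, 0.001]
ft_force: [-0.2, 1.7, 0.8]
width: 55.2
grasp_force: 30.0
```

Emit:
servo_tool --pt "0 0 0.04 0.05 0.18 0 40" --pt "0 0 0.09 0.1 0.36 0 40" --pt "0 0 0.13 0.16 0.54 0 40" --pt "0 0 0.175 0.215 0.707 0 40" --pt "0 0 0.175 0.215 0.707 0 40" --pt "0 0 0.175 0.215 0.707 0 40"

```text
t: 11.18
ee_pos: [512.8, -55.2, 98.0]
orientation: [-1.912, -2.491, 0.002]
ft_force: [-0.2, -0.4, 0.1]
width: 54.8
grasp_force: 30.0
```

```bash
python3 plan.py 614.5,52,100,0 614.5,52,28,0; python3 - <<'E'
from h import *
im,X=shot('scene','s4.png')
cv2.imwrite('pics/c4.png',cv2.resize(cv2.imread('pics/s4.png')[120:240,270:430],(640,480)))
E
```

```text
t 11.18 [512.8 -55.2  98. ] yang 15.0 w 54.8 F [-0.2 -0.4  0.1] g 30.0
614.5,52,100,0 [-0.001, -0.0, 0.174, 0.386, 0.63, -0.011]
614.5,52,28,0 [0.0, 0.0, 0.0, 0.0, 0.0, 0.36]
```

View pics/c4.png

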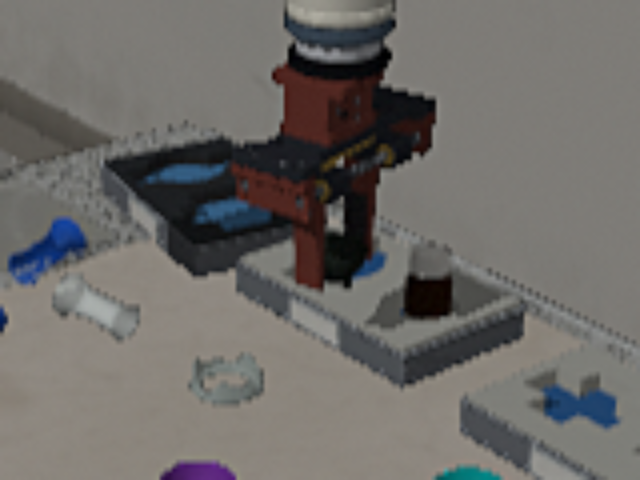

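The cup hangs between the fingers at (340,260), and the vial stands in its hole at (430,285). I move on to the cup recess.

Emit:
servo_tool --pt "0 0 0.06 0.13 0.21 0 40" --pt "0 0 0.12 0.26 0.42 0 40" --pt "0 0 0.175 0.386 0.63 0 40" --pt "0 0 0.175 0.386 0.63 0 40" --pt "0 0 0.175 0.386 0.63 0.1 40" --pt "0 0 0.175 0.386 0.63 0.2 40" --pt "0 0 0.175 0.386 0.63 0.27 40" --pt "0 0 0.175 0.386 0.63 0.31 40" --pt "0 0 0.175 0.386 0.63 0.33 40" --pt "0 0 0.175 0.386 0.63 0.33 40"

```text
t: 12.48
ee_pos: [616.0, 52.0, 32.6]
orientation: [2.224, 2.219, 0.0]
ft_force: [-0.5, 1.4, -0.8]
width: 54.9
grasp_force: 30.0
```

Emit:
servo_tool --pt "0 0 0 0 0 0.005 40" --pt "0 0 0 0 0 0.01 40" --pt "0 0 0 0 0 0.01 40"

```text
t: 12.85
ee_pos: [616.0, 52.1, 30.9]
orientation: [2.223, 2.219, 0.0]
ft_force: [0.9, -0.1, 0.0]
width: 54.7
grasp_force: 30.0
```

Emit:
servo_tool --pt "0 0 0 0 -0.005 0.005 40" --pt "0 0 0 0 -0.005 0.007 40" --pt "0 0 0 0 -0.005 0.007 40"

```text
t: 13.22
ee_pos: [615.1, 52.1, 29.8]
orientation: [2.223, 2.219, 0.001]
ft_force: [-1.2, -0.6, 5.7]
width: 54.6
grasp_force: 30.0
```

Emit:
servo_tool --pt "0 0 0 0 0 0.005 40" --pt "0 0 0 0 0 0.007 40" --pt "0 0 0 0 0 0.007 40"

```text
t: 13.6
ee_pos: [615.1, 52.1, 29.6]
orientation: [2.223, 2.219, 0.001]
ft_force: [-4.9, -0.4, 17.3]
width: 55.1
grasp_force: 30.0
```

Emit:
servo_tool --pt "0 0 0 0 0 -0.007 72" --pt "0 0 0 0 0 -0.007 72" --pt "0 0 0 0 0 -0.007 72" --pt "0 0 0 0 0 -0.05 72" --pt "0 0 0 0 0 -0.15 87.8" --pt "0 0 0 0 0 -0.35 87.8" --pt "0 0 0 0 0 -0.45 87.8" --pt "0 0 0 0 0 -0.45 87.8"

```text
t: 14.6
ee_pos: [616.2, 52.1, 120.2]
orientation: [2.222, 2.217, 0.005]
ft_force: [-0.4, 0.6, 0.3]
width: 87.9
grasp_force: 0.0
```

```bash
python3 plan.py 437.5,-13,100,-20 437.5,-13,3,-20; python3 - <<'E'
from h import *
im,X=shot('scene','s5.png')
Y=X.reshape(-1,3); q=Y[(np.hypot(Y[:,0]-615,Y[:,1]-52)<33)&(Y[:,2]>42)&(Y[:,2]<60)];print(len(q),q.min(0),q.max(0),np.median(q,0))
E
```

```text
t 14.6 [616.2  52.1 120.2] yang -0.1 w 87.9 F [-0.4  0.6  0.3] g 0.0
437.5,-13,100,-20 [0.003, -0.001, 0.231, -0.327, -0.893, 0.097]
437.5,-13,3,-20 [0.0, 0.0, 0.0, 0.0, 0.0, 0.485]
81 [585.66609075  22.3507667   42.09546936] [643.80395046  80.40524031  54.02937017] [617.61645228  58.51023122  46.6677783 ]
```

Emit:
servo_tool --pt "0 0 0.06 -0.08 -0.22 0 87.8" --pt "0 0 0.12 -0.16 -0.45 0 87.8" --pt "0 0 0.18 -0.24 -0.67 0 87.8" --pt "0 0 0.23 -0.327 -0.893 0.1 87.8" --pt "0 0 0.23 -0.327 -0.893 0.1 87.8" --pt "0 0 0.23 -0.327 -0.893 0.2 87.8" --pt "0 0 0.23 -0.327 -0.893 0.2 87.8"

```text
t: 15.52
ee_pos: [435.8, -12.8, 76.7]
orientation: [-2.57, -1.804, 0.003]
ft_force: [-0.4, -0.1, -0.3]
width: 87.9
grasp_force: 0.0
```

```bash
python3 plan.py 437.5,-13,4,-20 437.5,-13,100,-20 530,140,100,-15 628,306,100,-11 628,306,24,-11
```

```text
t 15.53 [435.8 -12.8  76.7] yang -19.9 w 87.9 F [-0.4 -0.1 -0.3] g 0.0
437.5,-13,4,-20 [-0.002, 0.001, 0.002, 0.003, 0.009, 0.363]
437.5,-13,100,-20 [0.0, 0.0, 0.0, 0.0, 0.0, -0.48]
530,140,100,-15 [0.0, 0.0, -0.058, 0.877, 0.173, 0.0]
628,306,100,-11 [0.0, 0.0, -0.047, 0.929, 0.258, 0.0]
628,306,24,-11 [0.0, 0.0, 0.0, 0.0, 0.0, 0.38]
```

Emit:
servo_tool --pt "0 0 0 0.003 0.009 0.15 87.8" --pt "0 0 0 0.003 0.009 0.3 87.8" --pt "0 0 0 0.003 0.009 0.35 87.8" --pt "0 0 0 0.003 0.009 0.35 87.8" --pt "0 0 0 0.003 0.009 0.35 87.8"

```text
t: 16.15
ee_pos: [438.8, -13.0, 8.7]
orientation: [2.571, 1.804, 0.002]
ft_force: [0.2, -0.8, -0.4]
width: 87.7
grasp_force: 0.0
```

Emit:
servo_tool --pt "0 0 0 0 0 0.025 87.8" --pt "0 0 0 0 0 0.025 45" --pt "0 0 0 0 0 0.025 45" --pt "0 0 0 0 0 0.025 45" --pt "0 0 0 0 0 0.025 45" --pt "0 0 0 0 0 0.025 45" --pt "0 0 0 0 0 0.025 45"

```text
t: 17.02
ee_pos: [438.2, -13.1, 3.0]
orientation: [2.571, 1.804, 0.0]
ft_force: [0.4, -0.7, 2.3]
width: 57.7
grasp_force: 30.0
```

Emit:
servo_tool --pt "0 0 0 0 0 -0.02 45" --pt "0 0 0 0 0 -0.1 45" --pt "0 0 0 0 0 -0.25 45" --pt "0 0 0 0 0 -0.45 45" --pt "0 0 0 0 0 -0.45 45"

```text
t: 17.65
ee_pos: [440.1, -13.2, 96.0]
orientation: [2.568, 1.802, 0.008]
ft_force: [0.5, 0.3, 0.2]
width: 57.8
grasp_force: 30.0
```

Emit:
servo_tool --pt "0 0 -0.01 0.22 0.04 0 45" --pt "0 0 -0.03 0.44 0.09 0 45" --pt "0 0 -0.045 0.66 0.13 0 45" --pt "0 0 -0.058 0.877 0.173 0 45" --pt "0 0 -0.058 0.877 0.173 0 45" --pt "0 0 -0.058 0.877 0.173 0 45"

```text
t: 18.4
ee_pos: [529.0, 139.7, 92.2]
orientation: [-2.49, -1.915, 0.003]
ft_force: [0.2, 0.4, -0.1]
width: 57.7
grasp_force: 30.0
```

```bash
python3 plan.py 628,306,100,-11 628,306,24,-11; python3 - <<'E'
from h import *
im,X=shot('scene','s6.png')
cv2.imwrite('pics/c6.png',cv2.resize(cv2.imread('pics/s6.png')[100:240,250:430],(720,560)))
E
```

```text
t 18.4 [529.  139.7  92.2] yang -14.9 w 57.7 F [ 0.2  0.4 -0.1] g 30.0
628,306,100,-11 [-0.001, 0.001, -0.045, 0.931, 0.265, -0.041]
628,306,24,-11 [0.0, 0.0, 0.0, 0.0, 0.0, 0.38]
```

View pics/c6.png

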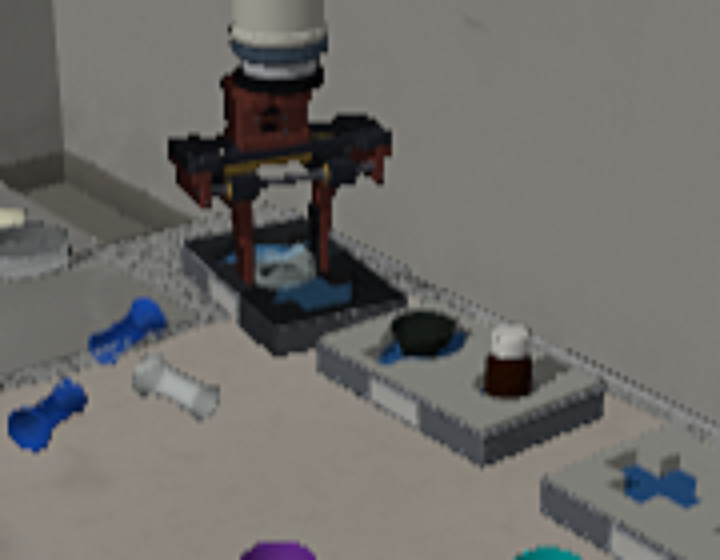

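The ring is held at (285,268); the cup and vial sit in the bronze tray. I carry the ring to (628,306).

Emit:
servo_tool --pt "0 0 -0.01 0.23 0.06 0 45" --pt "0 0 -0.02 0.46 0.13 0 45" --pt "0 0 -0.03 0.7 0.2 0 45" --pt "0 0 -0.045 0.931 0.265 0 45" --pt "0 0 -0.045 0.931 0.265 0 45" --pt "0 0 -0.045 0.931 0.265 0 45"

```text
t: 19.2
ee_pos: [628.2, 304.7, 92.2]
orientation: [-2.425, -1.996, 0.004]
ft_force: [-0.7, 0.4, -1.5]
width: 57.6
grasp_force: 30.0
```

```bash
python3 plan.py 628,306,24,-11; python3 - <<'E'
from h import *
im,X=shot('scene','s7.png'); im,X2=shot('top')
Y=X.reshape(-1,3); p=ctrl.get_obs()['ee_pos']
# tray top surface extents in scene, all three trays
for n,c in dict(gl=(617,252),br=(614,8),cl=(604,-286)).items():
    q=Y[(np.hypot(Y[:,0]-c[0],Y[:,1]-c[1])<135)&(abs(Y[:,2]-35)<3.5)]
    r=cv2.minAreaRect(q[:,:2].astype(np.float32)); print(n,len(q),np.round(r[0]),np.round(r[1]),r[2])
E
```

```text
t 19.2 [628.2 304.7  92.2] yang -11.1 w 57.6 F [-0.7  0.4 -1.5] g 30.0
628,306,24,-11 [-0.001, 0.001, -0.001, 0.007, -0.002, 0.341]
gl 528 [616. 249.] [230. 138.] 80.07012176513672
br 795 [612.  18.] [139. 248.] 0.8159045577049255
cl 1360 [ 572. -288.] [220. 195.] 89.6832275390625
```

Emit:
servo_tool --pt "0 0 0 0.005 0 0.1 45" --pt "0 0 0 0.005 0 0.2 45" --pt "0 0 0 0.005 0 0.28 45" --pt "0 0 0 0.005 0 0.32 45" --pt "0 0 0 0.005 0 0.34 45" --pt "0 0 0 0.005 0 0.34 45" --pt "0 0 0 0.005 0 0.34 45"

```text
t: 20.18
ee_pos: [630.0, 307.7, 25.5]
orientation: [2.424, 1.998, 0.002]
ft_force: [-0.8, 0.3, -0.5]
width: 57.9
grasp_force: 30.0
```

Emit:
servo_tool --pt "0 0 0 0 0 0.005 45" --pt "0 0 0 0 0 0.007 45" --pt "0 0 0 0 0 0.007 45"

```text
t: 20.55
ee_pos: [629.6, 307.4, 23.6]
orientation: [2.425, 1.998, 0.0]
ft_force: [0.3, -0.2, 0.0]
width: 57.6
grasp_force: 30.0
```

Emit:
servo_tool --pt "0 0 0 -0.007 -0.005 0.003 45" --pt "0 0 0 -0.007 -0.007 0.005 45" --pt "0 0 0 -0.007 -0.007 0.005 45"

```text
t: 20.92
ee_pos: [628.4, 306.4, 23.0]
orientation: [2.424, 1.997, 0.002]
ft_force: [0.6, -1.3, 2.8]
width: 57.7
grasp_force: 30.0
```

Emit:
servo_tool --pt "0 0 0 0 0 0.003 45" --pt "0 0 0 0 0 0.004 45" --pt "0 0 0 0 0 0.004 45"

```text
t: 21.3
ee_pos: [628.5, 306.3, 23.0]
orientation: [2.424, 1.997, 0.002]
ft_force: [-1.2, -1.2, 10.1]
width: 57.7
grasp_force: 30.0
```

Emit:
servo_tool --pt "0 0 0 0 0 -0.004 73" --pt "0 0 0 0 0 -0.004 73" --pt "0 0 0 0 0 -0.004 73" --pt "0 0 0 0 0 -0.05 73" --pt "0 0 0 0 0 -0.15 73" --pt "0 0 0 0 0 -0.35 73" --pt "0 0 0 0 0 -0.4 73" --pt "0 0 0 0 0 -0.4 73"

```text
t: 22.3
ee_pos: [628.5, 306.6, 103.2]
orientation: [2.424, 1.997, 0.004]
ft_force: [-0.6, 0.4, 0.0]
width: 72.8
grasp_force: 0.0
```

```bash
python3 plan.py 414,136,100,12 414,136,4,12; python3 - <<'E'
from h import *
im,X=shot('scene','s8.png')
Y=X.reshape(-1,3)
q=Y[(np.hypot(Y[:,0]-628,Y[:,1]-306)<33)&(Y[:,2]>28)&(Y[:,2]<46)];print('ring',len(q),q.min(0),q.max(0))
q=Y[(np.hypot(Y[:,0]-414,Y[:,1]-136)<46)&(Y[:,2]>10)&(Y[:,2]<46)];r=cv2.minAreaRect(q[:,:2].astype(np.float32)); print('neck',len(q),r,q.min(0),q.max(0),np.median(q[q[:,2]>36],0))
v=im.astype(int); m=((v.sum(2)>0)).astype(np.uint8)
E
```

```text
t 22.3 [628.5 306.6 103.2] yang -11.0 w 72.8 F [-0.6  0.4  0. ] g 0.0
414,136,100,12 [0.001, -0.001, -0.268, -1.042, -0.889, 0.013]
414,136,4,12 [0.0, 0.0, 0.0, 0.0, 0.0, 0.48]
ring 47 [597.78407499 274.6483041   28.95174943] [654.48764269 338.84943412  39.3853934 ]
neck 163 ((413.1260986328125, 134.8643341064453), (34.81708908081055, 72.94316864013672), 13.13544750213623) [389.94452043  99.96140194  10.24969132] [437.31836677 172.08790501  41.38993182] [405.52276648 163.91614126  39.18084176]
```

Emit:
servo_tool --pt "0 0 -0.05 -0.2 -0.17 0 73" --pt "0 0 -0.1 -0.4 -0.35 0 73" --pt "0 0 -0.17 -0.6 -0.53 0 73" --pt "0 0 -0.23 -0.8 -0.7 0 73" --pt "0 0 -0.27 -1 -0.88 0 73" --pt "0 0 -0.27 -1 -0.88 0 73" --pt "0 0 -0.27 -1 -0.88 0 73"

```text
t: 23.22
ee_pos: [417.5, 143.9, 101.4]
orientation: [1.974, 2.444, 0.001]
ft_force: [1.3, 0.2, 0.3]
width: 73.1
grasp_force: 0.0
```

```bash
python3 plan.py 415,136,60,13  415,136,5,13 415,136,100,13 510,170,100,0 608,203,100,-11
```

```text
t 23.23 [417.5 143.9 101.4] yang 12.1 w 73.1 F [1.3 0.2 0.3] g 0.0
415,136,60,13 [0.0, -0.0, -0.01, -0.036, -0.021, 0.207]
415,136,5,13 [0.0, 0.0, 0.0, 0.0, 0.0, 0.275]
415,136,100,13 [0.0, 0.0, 0.0, 0.0, 0.0, -0.475]
510,170,100,0 [0.0, 0.0, 0.151, 0.059, 0.501, 0.0]
608,203,100,-11 [0.0, 0.0, 0.128, 0.165, 0.49, 0.0]
```

Emit:
servo_tool --pt "0 0 -0.01 -0.036 -0.021 0.1 73" --pt "0 0 -0.01 -0.036 -0.021 0.25 73" --pt "0 0 -0.01 -0.036 -0.021 0.4 73" --pt "0 0 -0.01 -0.036 -0.021 0.475 73" --pt "0 0 -0.01 -0.036 -0.021 0.475 73" --pt "0 0 -0.01 -0.036 -0.021 0.475 20" --pt "0 0 -0.01 -0.036 -0.021 0.475 20" --pt "0 0 -0.01 -0.036 -0.021 0.475 20" --pt "0 0 -0.01 -0.036 -0.021 0.475 20" --pt "0 0 -0.01 -0.036 -0.021 0.475 20"

```text
t: 24.48
ee_pos: [414.6, 135.8, 7.0]
orientation: [1.955, 2.459, 0.001]
ft_force: [0.3, -1.1, 4.7]
width: 35.9
grasp_force: 29.9
```

Emit:
servo_tool --pt "0 0 0 0 0 0 20" --pt "0 0 0 0 0 -0.02 20" --pt "0 0 0 0 0 -0.1 20" --pt "0 0 0 0 0 -0.25 20" --pt "0 0 0 0 0 -0.45 20" --pt "0 0 0 0 0 -0.47 20" --pt "0 0 0 0 0 -0.47 20"

```text
t: 25.35
ee_pos: [414.1, 135.7, 100.5]
orientation: [1.955, 2.459, 0.0]
ft_force: [-0.0, -0.6, -0.8]
width: 35.8
grasp_force: 29.8
```

Emit:
servo_tool --pt "0 0 0.05 0.02 0.17 0 20" --pt "0 0 0.1 0.04 0.33 0 20" --pt "0 0 0.15 0.06 0.5 0 20" --pt "0 0 0.15 0.06 0.5 0 20" --pt "0 0 0.15 0.06 0.5 0 20"

```text
t: 25.98
ee_pos: [507.2, 169.4, 99.0]
orientation: [-2.217, -2.224, 0.005]
ft_force: [0.6, 0.3, 0.4]
width: 35.9
grasp_force: 29.8
```

```bash
python3 plan.py 608,203,100,-11 608,203,30,-11
```

```text
t 25.98 [507.2 169.4  99. ] yang 0.2 w 35.9 F [0.6 0.3 0.4] g 29.8
608,203,100,-11 [-0.002, 0.001, 0.13, 0.166, 0.505, -0.007]
608,203,30,-11 [0.0, 0.0, 0.0, 0.0, 0.0, 0.35]
```

Emit:
servo_tool --pt "0 0 0.04 0.05 0.17 0 20" --pt "0 0 0.09 0.11 0.34 0 20" --pt "0 0 0.13 0.166 0.505 0 20" --pt "0 0 0.13 0.166 0.505 0 20" --pt "0 0 0.13 0.166 0.505 0 20" --pt "0 0 0.13 0.166 0.505 0.1 20"

```text
t: 26.72
ee_pos: [609.6, 203.3, 81.1]
orientation: [2.424, 1.998, 0.002]
ft_force: [0.7, 0.0, -1.1]
width: 36.3
grasp_force: 29.8
```

```bash
python3 plan.py 608,203,30,-11; python3 - <<'E'
from h import *
im,X=shot('scene','s9.png')
cv2.imwrite('pics/c9.png',cv2.resize(cv2.imread('pics/s9.png')[100:220,270:430],(640,480)))
E
```

```text
t 26.73 [609.6 203.3  81.1] yang -11.0 w 36.3 F [ 0.7  0.  -1.1] g 29.8
608,203,30,-11 [0.001, -0.001, -0.0, -0.003, -0.008, 0.255]
```

View pics/c9.png

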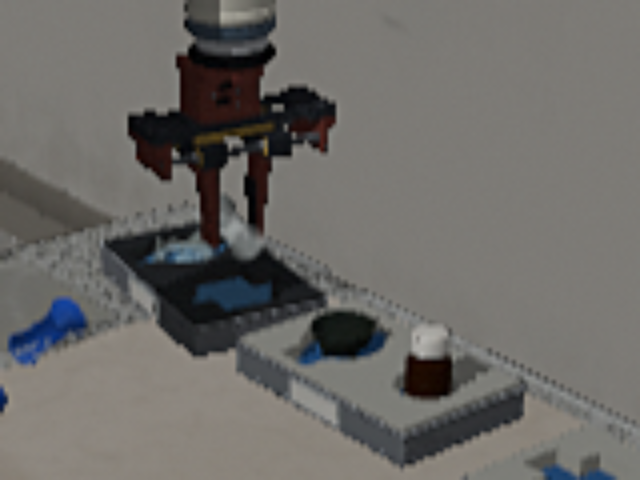

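The neck, held at (240,230), looks pitched about the grip axis, so I measure it.

```bash
python3 - <<'E'
from h import *
im,X=shot('scene','s10.png')
Y=X.reshape(-1,3); p=ctrl.get_obs()['ee_pos']; a=np.radians(-11); yt=np.array([np.cos(a),np.sin(a)]); lt=np.array([-yt[1],yt[0]])
d=Y[:,:2]-p[:2]; s=d@yt; l=d@lt; c=im.reshape(-1,3).astype(int)
print(p)
m=(abs(s)<24)&(abs(l)<55)&(Y[:,2]>45)&(Y[:,2]<150)
o=np.argsort(l[m]); print(np.c_[l[m],s[m],Y[m][:,2],c[m]][o][::3].round(0).astype(int).tolist())
E
```

```text
[607.17531811 202.5543002   77.90949444]
[[-39, -12, 102, 139, 143, 142], [-36, -19, 91, 135, 140, 141], [-34, 14, 84, 86, 85, 84], [-34, -5, 103, 147, 150, 151], [-33, 11, 76, 100, 103, 102], [-32, 11, 95, 71, 57, 55], [-31, 16, 90, 54, 33, 29], [-30, 8, 80, 112, 117, 117], [-28, -6, 101, 149, 154, 152], [-27, 10, 74, 121, 124, 125], [-26, -10, 78, 77, 80, 79], [-25, -13, 89, 146, 153, 153], [-23, 4, 101, 43, 46, 46], [-23, -8, 99, 150, 155, 155], [-22, 8, 84, 105, 110, 109], [-22, 17, 144, 45, 23, 20], [-19, 22, 138, 44, 18, 15], [-19, -10, 94, 150, 155, 155], [-18, -13, 95, 143, 149, 147], [-17, -9, 98, 143, 146, 146], [-17, -1, 76, 108, 113, 113], [-16, 3, 75, 108, 112, 112], [-16, 20, 107, 45, 16, 12], [-15, 24, 133, 44, 17, 14], [-15, 16, 134, 16, 13, 12], [-15, -20, 118, 73, 63, 61], [-15, 20, 91, 47, 22, 19], [-15, -23, 130, 41, 17, 13], [-14, -20, 83, 26, 20, 24], [-14, 1, 102, 88, 91, 90], [-13, -19, 94, 52, 44, 42], [-13, -23, 110, 42, 19, 14], [-13, 21, 121, 47, 21, 17], [-12, -19, 98, 42, 36, 37], [-12, -22, 117, 40, 16, 12], [-11, 22, 117, 44, 18, 14], [-11, -18, 105, 6
[... 207 characters left out ...]
[-8, 11, 83, 101, 104, 105], [-7, 20, 127, 10, 13, 12], [-7, -20, 130, 40, 16, 12], [-6, 8, 82, 107, 110, 112], [-5, 21, 145, 36, 17, 15], [-4, 17, 126, 3, 5, 7], [-3, 22, 106, 9, 14, 15], [-3, 18, 99, 6, 7, 10], [-2, 19, 129, 5, 8, 6], [-1, 19, 110, 5, 7, 8], [0, -1, 101, 103, 107, 108], [1, 20, 147, 33, 11, 8], [2, -8, 98, 120, 127, 127], [2, 20, 89, 0, 0, 0], [4, -3, 100, 113, 117, 117], [5, 6, 102, 55, 56, 57], [6, 19, 130, 0, 0, 0], [8, 19, 134, 1, 0, 0], [8, 19, 118, 0, 0, 0], [9, 20, 148, 7, 0, 0], [11, 4, 100, 71, 73, 72], [14, -2, 104, 95, 101, 101], [19, 1, 110, 88, 94, 94], [26, 4, 103, 91, 97, 98], [30, 10, 104, 59, 62, 62], [30, -19, 90, 132, 138, 138], [35, 20, 97, 82, 80, 77]]
```

```bash
python3 - <<'E'
import cv2
cv2.imwrite('pics/c10.png',cv2.resize(cv2.imread('pics/s10.png')[130:175,295:355],(800,600),interpolation=cv2.INTER_CUBIC))
E
```

```text
(no output)
```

View pics/c10.png

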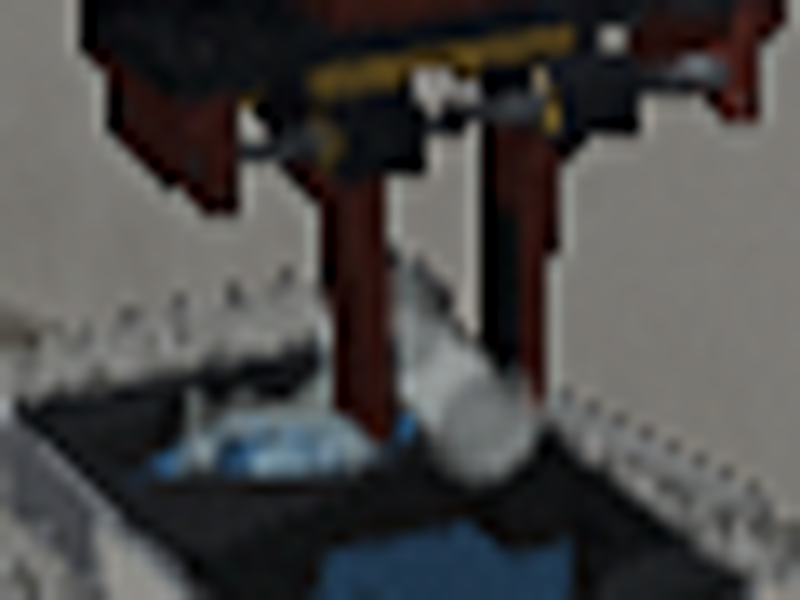

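The crop shows the neck level enough (end face at (485,430)), and the depth profile puts its top at 98 to 104 mm over its whole length. I lower it gently and watch the force, since it may sit up to 8 mm low in the grip.

Emit:
servo_tool --pt "0 0 0 0 0 0.08 20" --pt "0 0 0 0 0 0.14 20" --pt "0 0 0 0 0 0.18 20" --pt "0 0 0 0 0 0.2 20" --pt "0 0 0 0 0 0.2 20" --pt "0 0 0 0 0 0.2 20"

```text
t: 27.58
ee_pos: [610.2, 203.5, 41.1]
orientation: [2.424, 1.998, 0.001]
ft_force: [-0.4, -0.4, -0.5]
width: 36.1
grasp_force: 29.8
```

Emit:
servo_tool --pt "0 0 0 0 0 0.01 20" --pt "0 0 0 0 0 0.02 20" --pt "0 0 0 0 0 0.02 20"

```text
t: 27.95
ee_pos: [609.8, 203.4, 36.5]
orientation: [-2.425, -1.998, 0.0]
ft_force: [0.1, -0.1, -0.3]
width: 35.9
grasp_force: 29.8
```

Emit:
servo_tool --pt "0 0 0 0 -0.005 0.01 20" --pt "0 0 0 0 -0.008 0.02 20" --pt "0 0 0 0 -0.008 0.02 20"

```text
t: 28.32
ee_pos: [608.1, 203.7, 32.4]
orientation: [-2.424, -1.998, 0.001]
ft_force: [0.0, 0.2, -0.8]
width: 36.1
grasp_force: 29.8
```

Emit:
servo_tool --pt "0 0 0 0 0 0.01 20" --pt "0 0 0 0 0 0.018 20" --pt "0 0 0 0 0 0.018 20"

```text
t: 28.7
ee_pos: [608.3, 203.7, 28.9]
orientation: [-2.425, -1.998, 0.0]
ft_force: [-0.9, 0.3, 0.3]
width: 35.9
grasp_force: 29.8
```

Emit:
servo_tool --pt "0 0 0 0 0 0.005 20" --pt "0 0 0 0 0 0.008 20" --pt "0 0 0 0 0 0.008 20"

```text
t: 29.08
ee_pos: [608.3, 203.7, 27.4]
orientation: [-2.425, -1.998, 0.0]
ft_force: [0.2, 0.1, 0.3]
width: 35.8
grasp_force: 29.8
```

Emit:
servo_tool --pt "0 0 0 0 0 0.003 20" --pt "0 0 0 0 0 0.005 20" --pt "0 0 0 0 0 0.005 20"

```text
t: 29.45
ee_pos: [608.4, 203.8, 27.1]
orientation: [2.425, 1.998, 0.0]
ft_force: [-0.6, -0.2, 4.7]
width: 35.9
grasp_force: 29.9
```

Emit:
servo_tool --pt "0 0 0 0 0 0 58" --pt "0 0 0 0 0 0 58" --pt "0 0 0 0 0 0 58" --pt "0 0 0 0 0 -0.05 58" --pt "0 0 0 0 0 -0.2 58" --pt "0 0 0 0 0 -0.4 58" --pt "0 0 0 0 0 -0.45 58" --pt "0 0 0 0 0 -0.45 58"

```text
t: 30.45
ee_pos: [608.7, 203.8, 117.2]
orientation: [2.424, 1.997, 0.002]
ft_force: [0.9, -0.2, -1.3]
width: 57.7
grasp_force: 0.0
```

```bash
python3 plan.py 500,30,115,-35 356,-140,115,-76 356,-275,115,-76; python3 - <<'E'
from h import *
im,X=shot('scene','s11.png')
Y=X.reshape(-1,3)
d=Y-np.array([608,203,0]); a=np.radians(-11); lt=np.array([-np.sin(a),np.cos(a)]); l=d[:,:2]@lt; s=d[:,:2]@np.array([np.cos(a),np.sin(a)])
for lo in(-40,-25,-10,10,25):
    q=Y[(l>lo)&(l<lo+15)&(abs(s)<21)]; q=q[(q[:,2]<75)]; print(lo,len(q),q[:,2].max().round(),np.percentile(q[:,2],[90]).round())
q=Y[(np.hypot(Y[:,0]-356,Y[:,1]+275)<48)&(Y[:,2]>10)&(Y[:,2]<46)];r=cv2.minAreaRect(q[:,:2].astype(np.float32)); print('bull',len(q),r,q.min(0),q.max(0))
im,X=shot('top'); s=im.astype(int).sum(2); print('bull',blob(im,s<230,(393,208,417,240),25))
E
```

```text
t 30.45 [608.7 203.8 117.2] yang -11.0 w 57.7 F [ 0.9 -0.2 -1.3] g 0.0
500,30,115,-35 [0.001, -0.001, 0.279, -0.957, -0.367, 0.01]
356,-140,115,-76 [0.0, 0.0, 0.477, -1.109, -0.102, 0.0]
356,-275,115,-76 [0.0, 0.0, 0.0, -0.163, 0.655, 0.0]
-40 23 52.0 [52.]
-25 30 52.0 [50.]
-10 28 54.0 [51.]
10 30 58.0 [53.]
25 38 60.0 [56.]
bull 133 ((355.0318908691406, -279.37353515625), (64.20781707763672, 20.085834503173828), 13.036633491516113) [ 323.40069812 -291.07154774   10.10165874] [ 387.17607491 -265.26487566   39.0077759 ]
bull {'n': 77, 'mean': array([ 356.7, -272.8]), 'rect': [array([ 355.4, -272.2]), array([60. , 17.5]), 11.7], 'yaw_y': -76.7}
```

Emit:
servo_tool --pt "0 0 0.06 -0.2 -0.07 0 58" --pt "0 0 0.12 -0.4 -0.15 0 58" --pt "0 0 0.18 -0.6 -0.23 0 58" --pt "0 0 0.24 -0.8 -0.3 0 58" --pt "0 0 0.28 -0.957 -0.367 0 58" --pt "0 0 0.28 -0.957 -0.367 0 58"

```text
t: 31.3
ee_pos: [497.4, 28.6, 115.2]
orientation: [-2.788, -1.444, 0.005]
ft_force: [0.2, -0.7, -0.5]
width: 58.2
grasp_force: 0.0
```

Emit:
servo_tool --pt "0 0 0.1 -0.25 -0.02 0 58" --pt "0 0 0.2 -0.5 -0.04 0 58" --pt "0 0 0.3 -0.75 -0.07 0 58" --pt "0 0 0.4 -1 -0.09 0 58" --pt "0 0 0.477 -1 -0.1 0 58" --pt "0 0 0.477 -1 -0.1 0 58"

```text
t: 32.05
ee_pos: [368.7, -122.3, 116.2]
orientation: [-3.118, -0.382, 0.0]
ft_force: [-0.5, -0.0, 0.5]
width: 57.9
grasp_force: 0.0
```

```bash
python3 plan.py 355.5,-276,70,-76.5 355.5,-276,5,-76.5; python3 - <<'E'
from h import *
im,X=shot('top','t12.png')
cv2.imwrite('pics/c12.png',cv2.resize(cv2.imread('pics/t12.png')[115:180,210:365],(775,325),interpolation=cv2.INTER_CUBIC))
Y=X.reshape(-1,3)
d=Y-np.array([608,206,0]); a=np.radians(-11); l=d[:,:2]@np.array([-np.sin(a),np.cos(a)]); s=d[:,:2]@np.array([np.cos(a),np.sin(a)])
for lo in(-40,-25,-10,10,25):
    q=Y[(l>lo)&(l<lo+15)&(abs(s)<12)]; print(lo,len(q),q[:,2].max().round(),np.median(q[:,2]).round(1))
E
```

```text
t 32.05 [ 368.7 -122.3  116.2] yang -76.0 w 57.9 F [-0.5 -0.   0.5] g 0.0
355.5,-276,70,-76.5 [-0.0, 0.0, 0.005, -0.25, 0.73, 0.231]
355.5,-276,5,-76.5 [0.0, 0.0, 0.0, 0.0, 0.0, 0.325]
-40 34 58.0 26.5
-25 26 59.0 49.8
-10 25 58.0 49.8
10 34 61.0 50.2
25 20 64.0 56.2
```

View pics/c12.png

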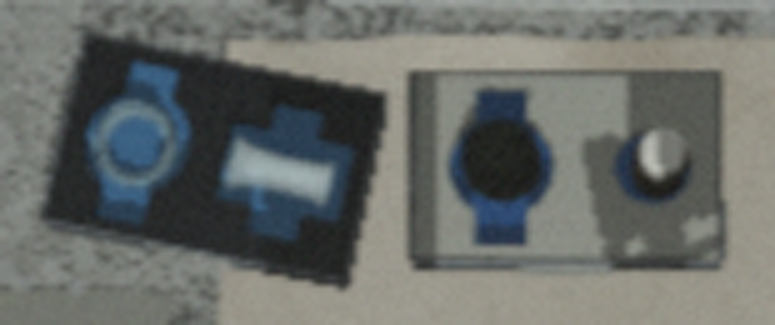

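Top crop: ring (137,145), neck (283,170), cup (500,160) and vial (655,165) all sit centred in their recesses. Now the bull.

Emit:
servo_tool --pt "0 0 0.005 -0.08 0.25 0 58" --pt "0 0 0.005 -0.17 0.5 0 58" --pt "0 0 0.005 -0.25 0.73 0 58" --pt "0 0 0.005 -0.25 0.73 0.15 58" --pt "0 0 0.005 -0.25 0.73 0.23 58" --pt "0 0 0.005 -0.25 0.73 0.23 58"

```text
t: 32.85
ee_pos: [355.0, -275.1, 69.3]
orientation: [-3.117, -0.374, 0.003]
ft_force: [-0.3, 0.6, -0.2]
width: 57.9
grasp_force: 0.0
```

```bash
python3 plan.py 355.5,-276,5,-76.5 355.5,-276,105,-76.5 480,-256,105,-38 604,-237,105,-1 604,-237,25,-1;python3 - <<'E'
import numpy as np
X=np.load('top0.npz')['X'].reshape(-1,3)
d=X-np.array([414,139,0]); a=np.radians(13); l=d[:,:2]@np.array([-np.sin(a),np.cos(a)]); s=d[:,:2]@np.array([np.cos(a),np.sin(a)])
for lo in(-40,-25,-10,10,25):
    q=X[(l>lo)&(l<lo+15)&(abs(s)<12)]; print(lo,len(q),q[:,2].max().round(),np.median(q[:,2]).round(1))
E
```

```text
t 32.85 [ 355.  -275.1   69.3] yang -76.3 w 57.9 F [-0.3  0.6 -0.2] g 0.0
355.5,-276,5,-76.5 [-0.001, 0.001, 0.002, 0.002, 0.006, 0.321]
355.5,-276,105,-76.5 [0.0, 0.0, 0.0, 0.0, 0.0, -0.5]
480,-256,105,-38 [0.0, 0.0, -0.448, 0.629, 0.048, 0.0]
604,-237,105,-1 [0.0, 0.0, -0.431, 0.457, 0.43, 0.0]
604,-237,25,-1 [0.0, 0.0, 0.0, 0.0, 0.0, 0.4]
-40 32 39.0 30.0
-25 32 38.0 30.4
-10 31 42.0 30.1
10 32 41.0 29.6
25 28 48.0 36.0
```

Same profile as on the table (+20 mm), so the neck lies level. Now I grip the bull.

Emit:
servo_tool --pt "0 0 0 0 0.003 0.12 58" --pt "0 0 0 0 0.003 0.25 58" --pt "0 0 0 0 0.003 0.32 58" --pt "0 0 0 0 0.003 0.32 58" --pt "0 0 0 0 0.003 0.32 10" --pt "0 0 0 0 0.003 0.32 10" --pt "0 0 0 0 0.003 0.32 10" --pt "0 0 0 0 0.003 0.32 10" --pt "0 0 0 0 0.003 0.32 10" --pt "0 0 0 0 0.003 0.32 10"

```text
t: 34.1
ee_pos: [355.2, -276.7, 6.7]
orientation: [3.12, 0.369, 0.0]
ft_force: [0.5, 0.7, 5.4]
width: 19.4
grasp_force: 30.0
```

Emit:
servo_tool --pt "0 0 0 0 0 0 10" --pt "0 0 0 0 0 -0.02 10" --pt "0 0 0 0 0 -0.1 10" --pt "0 0 0 0 0 -0.25 10" --pt "0 0 0 0 0 -0.45 10" --pt "0 0 0 0 0 -0.5 10" --pt "0 0 0 0 0 -0.5 10"

```text
t: 34.98
ee_pos: [355.3, -276.8, 107.2]
orientation: [3.119, 0.369, 0.002]
ft_force: [-0.1, -0.2, -0.6]
width: 19.6
grasp_force: 30.0
```

Emit:
servo_tool --pt "0 0 -0.11 0.16 0.01 0 10" --pt "0 0 -0.22 0.32 0.02 0 10" --pt "0 0 -0.33 0.48 0.03 0 10" --pt "0 0 -0.448 0.629 0.048 0 10" --pt "0 0 -0.448 0.629 0.048 0 10" --pt "0 0 -0.448 0.629 0.048 0 10"

```text
t: 35.72
ee_pos: [477.9, -255.9, 105.1]
orientation: [-2.823, -1.372, 0.003]
ft_force: [0.0, -0.8, -1.8]
width: 19.6
grasp_force: 30.0
```

```bash
python3 plan.py 604,-237,105,-1 604,-237,25,-1
```

```text
t 35.73 [ 477.9 -255.9  105.1] yang -38.2 w 19.6 F [ 0.  -0.8 -1.8] g 30.0
604,-237,105,-1 [-0.002, -0.0, -0.432, 0.464, 0.437, -0.001]
604,-237,25,-1 [0.0, 0.0, 0.0, 0.0, 0.0, 0.4]
```

Emit:
servo_tool --pt "0 0 -0.11 0.12 0.11 0 10" --pt "0 0 -0.22 0.24 0.22 0 10" --pt "0 0 -0.33 0.36 0.33 0 10" --pt "0 0 -0.432 0.464 0.437 0 10" --pt "0 0 -0.432 0.464 0.437 0 10" --pt "0 0 -0.432 0.464 0.437 0.1 10" --pt "0 0 -0.432 0.464 0.437 0.1 10"

```text
t: 36.6
ee_pos: [602.3, -236.8, 83.8]
orientation: [-2.238, -2.198, 0.004]
ft_force: [0.1, 0.5, -0.8]
width: 19.3
grasp_force: 30.0
```

```bash
python3 plan.py 604,-237,30,-1; python3 - <<'E'
from h import *
im,X=shot('scene','s13.png')
cv2.imwrite('pics/c13.png',cv2.resize(cv2.imread('pics/s13.png')[130:270,360:500],(600,600),interpolation=cv2.INTER_CUBIC))
E
```

```text
t 36.6 [ 602.3 -236.8   83.8] yang -1.0 w 19.3 F [ 0.1  0.5 -0.8] g 30.0
604,-237,30,-1 [-0.004, -0.001, -0.0, -0.001, 0.01, 0.269]
```

View pics/c13.png

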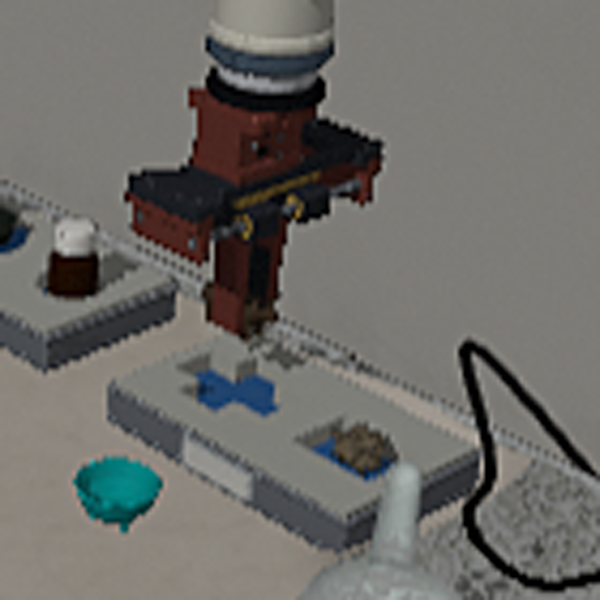

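The bull is held at (250,310) above its slot at (235,390), and the flask is well clear. I lower it.

Emit:
servo_tool --pt "0 0 0 0 0.005 0.08 10" --pt "0 0 0 0 0.005 0.16 10" --pt "0 0 0 0 0.005 0.22 10" --pt "0 0 0 0 0.005 0.25 10" --pt "0 0 0 0 0.005 0.265 10" --pt "0 0 0 0 0.005 0.265 10" --pt "0 0 0 0 0.005 0.265 10"

```text
t: 37.52
ee_pos: [607.0, -237.4, 33.9]
orientation: [2.238, 2.204, 0.001]
ft_force: [0.2, 0.1, -1.6]
width: 19.1
grasp_force: 30.0
```

Emit:
servo_tool --pt "0 0 0 0 0 0.005 10" --pt "0 0 0 0 0 0.01 10" --pt "0 0 0 0 0 0.01 10"

```text
t: 37.9
ee_pos: [606.6, -237.3, 31.5]
orientation: [-2.239, -2.204, 0.0]
ft_force: [-0.2, 1.0, -0.7]
width: 19.1
grasp_force: 30.0
```

Emit:
servo_tool --pt "0 0 0 0 -0.005 0.008 10" --pt "0 0 0 0 -0.01 0.016 10" --pt "0 0 0 0 -0.01 0.016 10"

```text
t: 38.28
ee_pos: [604.3, -237.2, 28.1]
orientation: [-2.238, -2.204, 0.0]
ft_force: [1.3, -0.4, -0.0]
width: 19.5
grasp_force: 30.0
```

Emit:
servo_tool --pt "0 0 0 0 0 0.005 10" --pt "0 0 0 0 0 0.009 10" --pt "0 0 0 0 0 0.009 10"

```text
t: 38.65
ee_pos: [604.8, -237.3, 26.8]
orientation: [2.238, 2.204, 0.0]
ft_force: [-1.8, 0.4, 3.0]
width: 19.5
grasp_force: 30.0
```

Contact. I press 1 mm, release to 40 mm and retract.

Emit:
servo_tool --pt "0 0 0 0 0 0.003 10" --pt "0 0 0 0 0 0 40" --pt "0 0 0 0 0 0 40" --pt "0 0 0 0 0 0 40" --pt "0 0 0 0 0 -0.03 40" --pt "0 0 0 0 0 -0.12 40" --pt "0 0 0 0 0 -0.35 40" --pt "0 0 0 0 0 -0.6 40" --pt "0 0 0 0 0 -0.7 40"

```text
t: 39.78
ee_pos: [606.4, -238.0, 171.0]
orientation: [2.235, 2.2, 0.004]
ft_force: [1.4, 0.3, 0.6]
width: 40.0
grasp_force: 0.0
```

Emit:
servo_tool --pt "0 0 0 0 -0.25 -0.2 40" --pt "0 0 0 0 -0.5 -0.4 40" --pt "0 0 0 0 -0.75 -0.4 40" --pt "0 0 0 0 -0.9 -0.4 40" --pt "0 0 0 0 -0.9 -0.4 40"

```text
t: 40.4
ee_pos: [422.9, -234.2, 246.7]
orientation: [-2.24, -2.202, 0.0]
ft_force: [0.9, 0.6, -0.3]
width: 39.9
grasp_force: 0.0
```

```bash
python3 - <<'E'
from h import *
im,X=shot('top','t14.png'); ims,Xs=shot('scene','s14.png')
a=cv2.resize(cv2.imread('pics/t14.png')[115:225,170:490],(800,275),interpolation=cv2.INTER_CUBIC); b=cv2.resize(cv2.imread('pics/s14.png')[140:290,250:490],(512,320),interpolation=cv2.INTER_CUBIC)
cv2.imwrite('pics/c14.png',np.vstack([a,cv2.copyMakeBorder(b,0,0,0,288,cv2.BORDER_CONSTANT)]))
s=im.astype(int).sum(2)
print('bull',blob(im,s<200,(380,135,408,168),45)); 
Y=Xs.reshape(-1,3); q=Y[(np.hypot(Y[:,0]-604,Y[:,1]+237)<42)&(Y[:,2]>40)&(Y[:,2]<75)]; print(len(q),q.min(0),q.max(0)); print(ctrl.get_obs()['ee_pos'])
E
```

```text
bull {'n': 331, 'mean': array([ 593.9, -239.8]), 'rect': [array([ 590.5, -241.9]), array([94.7, 69.9]), 45.5], 'yaw_y': -41.6}
90 [ 589.71227774 -271.4078172    40.01403996] [ 609.70483939 -206.56934998   60.28085983]
[ 425.31945713 -234.69924247  246.77794243]
```

View pics/c14.png

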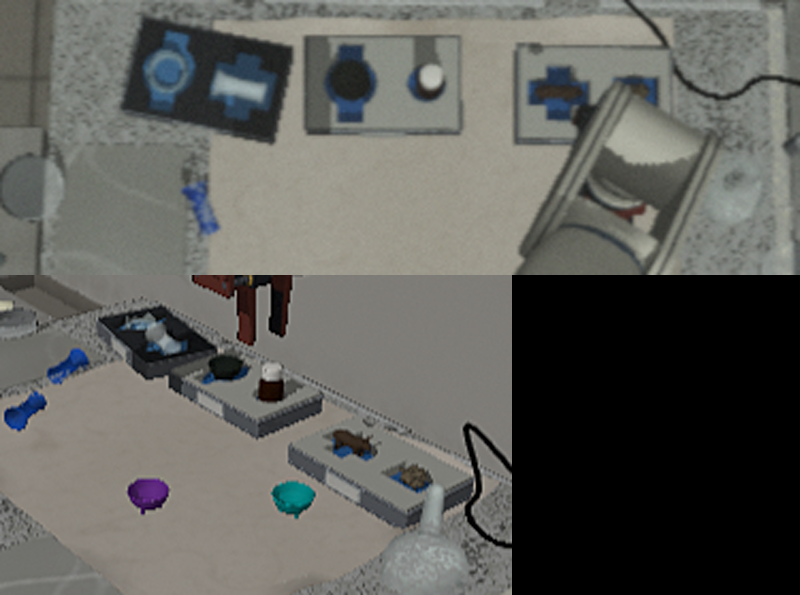

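All five finds sit centred in their recesses. In the top view: ring (168,70), neck (240,85), cup (350,80), vial (430,78), bull (557,92). The flask and dish are unmoved and the arm is clear.

```bash
python3 -c "
from workcell import ctrl
print(ctrl.close_job())"
```

```text
the job is handed in; nothing more can be done
None
```

The job is handed in at about 40 s on the clock: the cup, vial, neck, ring and bull were each lowered to floor contact in their own recess, and the last pictures show them in place with the flask and dish where they stood; `close_job` gave no verdict.

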